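# Close the mould box and hold it for the screws

### The job

Set the plaster lid model knob-up, rim down, into the round recess of the baseboard and let go of it gently, without dropping it. Then stand the loose front board on the baseboard across the open front of the mould box, its ends flush with the outer faces of the two side boards, and press it squarely against their front ends with a steady push of about 10 N (no less than 5, no more than 18). Finish while still holding it pressed like that, so that I can drive the screws; leave the cup, screwdriver and screw tray where they are.

Things in the scene. Friction and masses are not known exactly. Their poses are not given: they have to be found in the camera images.
- baseboard: Plywood baseboard, 270 x 270 mm and 18 mm thick, screwed to the bench, carrying the mould box. Origin at the centre of its underside, on the bench. z up; x points from the open front of the box to its back, y to the left seen from the front. The front lies on the robot's side, turned up to 20 degrees either way.
- side_boards: Three plywood boards, 18 mm thick and 70 mm high, fixed on the baseboard as a U: two side boards 170 mm long and a back board 206 mm long. Box 170 x 170 mm inside, 206 mm wide outside, open to -x. Origin in the middle of the box, 18 mm above the bench; axes as the baseboard's. The side boards' front ends (with pilot holes), at x = -85, y = +94 and -94 mm, are the rigid stop.
- recess (a point): Centre of the flat floor of the round recess in the baseboard, in the middle of the box: 88 mm across, 6 mm deep, its floor 12 mm above the bench. Axes as those of the baseboard.
- front_gap (a point): Where the centre of the front board belongs when it closes the box: 94 mm in front (-x) of the middle of the box, 53 mm above the bench. x is the direction to press in, y runs along the front, z up.
- lid_mid (a point): Loose model of a jar lid, one piece of white plaster, about 0.13 kg, 64 mm high: a rim disc 80 mm across, 8 mm thick, a low dome up to 26 mm, then a nearly straight knob, 30 mm across at its foot and 27 mm at the top. Starts on the bench, knob up. This point is on its axis, 32 mm above its underside; z is up through the knob. Take it by the knob from above.
- board_mid (a point): Loose front board, plain plywood, 206 mm long, 70 mm high, 18 mm thick, about 0.18 kg, two drilled screw holes near each end, both faces alike. Starts standing on its long edge on the bench. This point is its very centre, 35 mm above its lower edge; x through its thickness, y along its length, z up. Pinch it across its thickness from above.
- mixing_cup: Bystander: clear plastic mixing cup, 90 mm across, 115 mm high, on the bench. Origin at the centre of its underside.
- screwdriver: Bystander: screwdriver 190 mm long lying on the bench. Origin under its middle, x towards the tip.
- screw_tray: Bystander: open metal tray of screws, 100 x 80 x 28 mm, on the bench. Origin at the centre of its underside.

How it is judged:
By the outcome, as a careful person would: the job done as asked, in the order asked, and still so for the second after the job is handed in, while the arm keeps its last pose, push and grip.
It also fails if it takes over 70 s, if anything falls off the work surface, if the arm or the gripper's body presses on something with over 40 N, if the wrist force passes 120 N, or if a joint passes its speed limit or range.

### The arm

A 6-joint arm with a two-finger parallel gripper is mounted at the origin on the work surface. World frame = base frame: x ahead of the robot, y to its left, z up, the work surface at z = 0. Lengths are in m, angles in degrees, forces in N, time in s.
With the tool pointing down it reaches from about 0.275 to 0.825 m from the base axis. Payload 4.9 kg.
Tool frame: the origin (TCP) lies on the centre line of the jaws, within the pads' length; the fingertips stand 25 mm ahead of it and the grasp point (between the pads) lies 6 mm ahead of it (env.tip_extent is the distance from the TCP to the fingertips, in m); z points along the fingers, x is the direction in which the jaws open and shut, and the axes are right-handed (so a half turn about z gives the same grasp; the last joint's range is limited). The gripper opens to 85 mm and grips with 20 to 120 N. Pads are 22 mm wide; open, the fingers measure 114 mm over their backs; the gripper's body (76 mm by 85 mm) begins 54 mm behind the grasp point. The pads swing forward as they close: fully open they stand 13 mm farther back than shut.
Start: joints at [61.18, 18.69, -11.035, 60.275, 0, 82.311], TCP at [0.198, 0.513, 0.256] pointing down, gripper open.
Joint ranges: [-152.03, 152.03], [-55.5, 102.48], [-74.3, 77.21], [-110.64, 120.58], [-84.22, 78.4], [-180, 180]. Speed limits (degrees/s): [147.25, 147.25, 180, 180, 180, 180].

### API

Orientations are given as a 3x3 rotation matrix whose columns are the frame's x, y, z axes.
In Python, from workcell import telemetry, camera, camera_info, env gives the robot as it stands. The module is installed in compiled form; this text tells all that it offers.
- The arm moves only by the tool play_rows, never from a script. Its argument "rows" is a list that holds one entry, the list of rows, each a list of 6 numbers: the shift along the tool's x, y, z in cm, then the turn, a rotation vector about the tool's x, y, z in rad. A call has exactly 5 rows; each row is the pose to reach, as a shift and turn from the pose measured when the call began, along the tool's axes at that moment; what a row does not reach only later rows make up. A row lasts 1/8 s, in which the tool goes at most 62.5 mm and 10.7 degrees, less where a joint would pass 70% of its speed; a pose out of reach is approached as far as the arm can. A call with a gripper value outside its range is refused whole. "fingers" is the closure, from -1 (fully open) to 1 (shut), set as the call begins (left out, the last holds). The fingers move at their own pace and stop on an object; "squeeze" is the grip in N (left out, the last holds). Time passes only in rows, so rows that repeat a pose let the fingers close, or fill a call up. It gives the time, the measured TCP pose, the force and the opening at its end, in the units of the state.
- telemetry.read_state(): the state, without advancing time (a new reading comes with each control period).
- camera(name): name is "scene" or "top"; returns the picture (400x640x3 uint8, blue, green, red); there is no depth.
- camera_info(name): a dict with "fovy" (degrees; the focal length in pixels is half the picture's height over the tangent of half this angle, whatever the lens; pixels are square), "cx", "cy" (the principal point, pixels), "R" (3x3) and "t" (3): a world point X has camera coordinates R X + t. Camera axes: x right, y down, z forward; pixel columns grow to the right and rows downward; lengths in m; the calibration is good to about 2 mm. A picture is of the moment at which its call begins. camera_info takes no time and is no camera call.
- env.close_job(): hands the job in, once; it reports no verdict.
The state is a dict: "t": time; "joint_positions": joint angles; "qd": joint speeds; "effort": joint torques, N m; "eef_pos": TCP position; "ee_rot": TCP orientation; "contact_force": force on the tool from outside, world axes, zero at the start; "moment": the same for the moment, N m; "gripper_width": finger opening in m.
Only numpy, scipy, OpenCV 4.12 (cv2) and the standard library are available. Lean on these libraries where they do the work, as an engineer would, in place of code of your own. Each camera call takes 0.05 s, during which the arm holds its last target.

## Working session

There is one attempt and no reset: what is moved stays moved. The work goes in short steps, Python scripts to look and compute and a tool call to move; the robot and the scene stay as the last step left them, time stands still between calls to the robot, and variables do not carry over. Pictures are saved under pics/ and viewed, and the job is handed in when it is done.

Besides the shell and the picture viewer there is one more tool, called as name(argument=value, ...), one argument or row to a line, values as JSON. play_rows: Moves the arm, as the interface text tells. Its arguments: {"type":"object","properties":{"rows":{"type":"array","items":{"type":"array","items":{"type":"array","items":{"type":"number"}}}},"fingers":{"type":"number"},"squeeze":{"type":"number"}},"required":["rows"]}

```bash
mkdir -p pics; python3 - <<'E'
from workcell import telemetry, camera, camera_info, env
import cv2,numpy as np
for n in("scene","top"):
    cv2.imwrite(f"pics/{n}0.png",camera(n)); i=camera_info(n); print(n,i)
s=telemetry.read_state(); print(s, env.tip_extent)
E
```

```text
scene {'fovy': 47.205452246207045, 'cx': 319.23505940528844, 'cy': 199.92839545890595, 'R': array([[-0.59046657,  0.80697816,  0.01163977],
       [ 0.55456508,  0.41616954, -0.72059732],
       [-0.58635041, -0.41903362, -0.6932561 ]]), 't': array([ 0.28050991, -0.29735312,  1.7897062 ])}
top {'fovy': 50.783594986106266, 'cx': 319.9360767859788, 'cy': 201.47862714839266, 'R': array([[-0.02701615, -0.99961743, -0.00592628],
       [-0.98660468,  0.02761762, -0.16077462],
       [ 0.16087679,  0.00150339, -0.98697335]]), 't': array([0.08968014, 0.60944044, 1.10486514])}
{'t': 0.1, 'joint_positions': array([ 6.11809516e+01,  1.87295942e+01, -1.10822533e+01,  6.02751336e+01,
        8.43203999e-04,  8.23110308e+01]), 'qd': array([-0.03731111, -0.10447715,  0.0883698 , -0.07349732, -0.04091766,
       -0.02397579]), 'effort': array([ 1.13408340e-03, -4.44240224e+01,  2.63038266e+01,  7.89911166e-03,
       -9.94856327e-05, -5.17257661e-06]), 'eef_pos': array([0.19803317, 0.51262886, 0.25559097]), 'ee_rot': array([[ 3.60485992e-01,  9.32764330e-01, -7.44689913e-04],
       [ 9.32763417e-01, -3.60486696e-01, -1.32299013e-03],
       [-1.50248881e-03, -2.17700099e-04, -9.99998848e-01]]), 'contact_force': array([-0.25829625,  0.13716973, -1.28884747]), 'moment': array([0.05618427, 0.00825459, 0.02204137]), 'gripper_width': 0.08532341732055948} 0.025
```

View pics/top0.png

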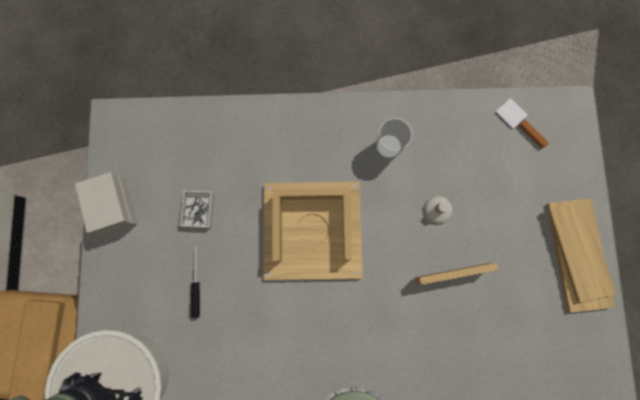

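View pics/scene0.png

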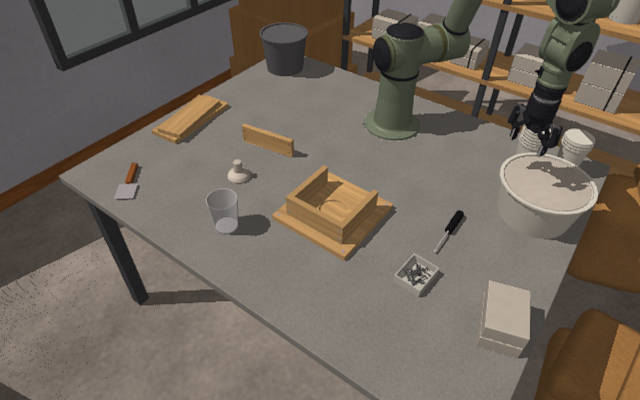

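Top view: lid at about (438,210), front board (457,273), box centre (313,230), front edge of the baseboard at row ~280. Cup is at (393,137), tray (196,210) and screwdriver (195,285). Next I'll zoom in.

```bash
cat > h.py <<'E'
import cv2,numpy as np
from workcell import telemetry, camera, camera_info, env
def P(n):
    i=camera_info(n); f=200/np.tan(np.radians(i['fovy']/2)); return np.array([[f,0,i['cx']],[0,f,i['cy']],[0,0,1]]),np.array(i['R']),np.array(i['t'])
def ray(n,uv,z):
    K,R,t=P(n); uv=np.atleast_2d(uv).astype(float)
    d=(R.T@np.linalg.inv(K)@np.c_[uv,np.ones(len(uv))].T).T; C=-R.T@t
    return C+d*((z-C[2])/d[:,2])[:,None]
def proj(n,X):
    K,R,t=P(n); c=(R@np.atleast_2d(X).T).T+t; q=(K@c.T).T; return q[:,:2]/q[:,2:]
def crop(img,x,y,w,h,s): return cv2.resize(img[y:y+h,x:x+w],None,fx=s,fy=s,interpolation=cv2.INTER_CUBIC)
E
python3 - <<'E'
from h import *
t=cv2.imread("pics/top0.png");s=cv2.imread("pics/scene0.png")
cv2.imwrite("pics/c1.png",crop(t,255,170,130,120,5)); cv2.imwrite("pics/c2.png",crop(t,400,180,120,120,5)); cv2.imwrite("pics/c3.png",crop(s,200,110,200,150,4))
h=cv2.cvtColor(t,cv2.COLOR_BGR2HSV)
for p in [(270,275),(267,230),(457,272),(438,215),(480,290),(420,292),(355,190)]: print(p,h[p[1],p[0]],t[p[1],p[0]])
E
```

```text
(270, 275) [ 15  56 173] [135 154 173]
(267, 230) [ 18 108 109] [ 63  90 109]
(457, 272) [ 18 103 179] [107 151 179]
(438, 215) [ 19  31 114] [100 109 114]
(480, 290) [ 21  18 139] [129 136 139]
(420, 292) [ 23  20 103] [ 95 101 103]
(355, 190) [ 18 103 166] [ 99 140 166]
```

View pics/c1.png

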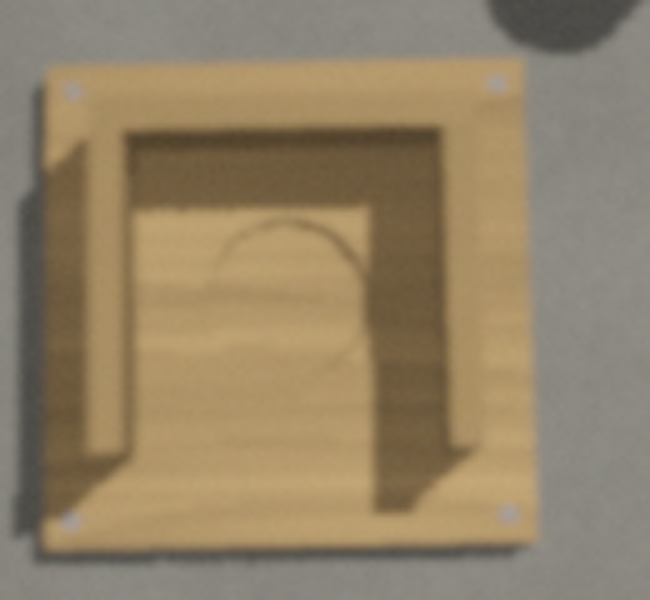

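View pics/c2.png

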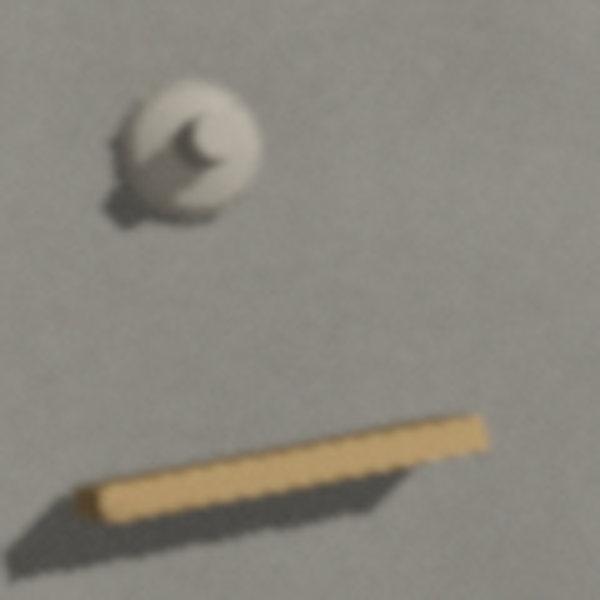

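View pics/c3.png

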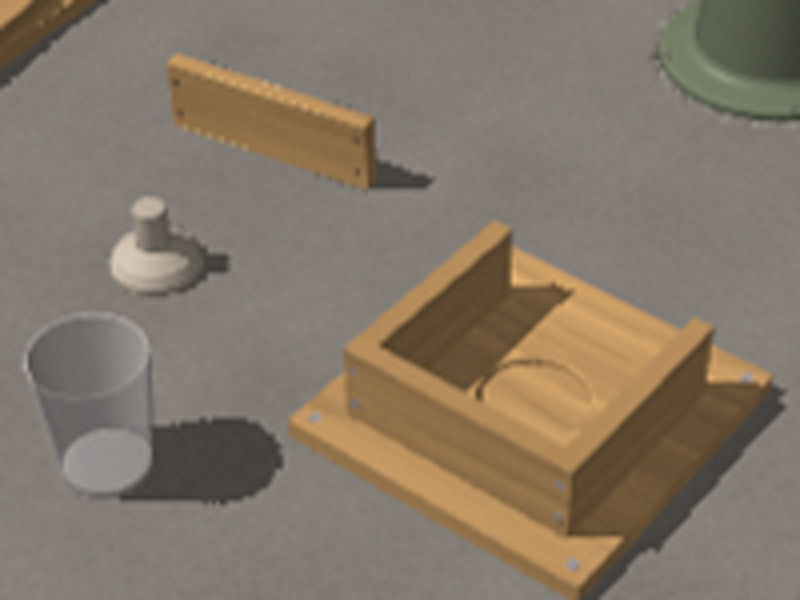

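```bash
python3 - <<'E'
from h import *
t=cv2.imread("pics/top0.png")
S=8
def bigmask(x,y,w,h,f):
    c=crop(t,x,y,w,h,S); m=f(cv2.cvtColor(c,cv2.COLOR_BGR2HSV).astype(int)).astype(np.uint8)*255
    m=cv2.morphologyEx(m,cv2.MORPH_CLOSE,np.ones((9,9),np.uint8)); cs,_=cv2.findContours(m,cv2.RETR_EXTERNAL,cv2.CHAIN_APPROX_NONE)
    k=max(cs,key=cv2.contourArea)[:,0].astype(float); return (k+.5)/S-.5+[x,y],m
def rect(k,z,lab,n="top"):
    X=ray(n,k,z)[:,:2]; r=cv2.minAreaRect((X*1000).astype(np.float32)); print(lab,r); print(cv2.boxPoints(r).round(1).tolist())
k,m=bigmask(255,170,120,120,lambda h:(h[...,1]>48)); cv2.imwrite("pics/m1.png",m); rect(k,.018,"base")
k,m2=bigmask(405,255,100,40,lambda h:(h[...,1]>60)&(h[...,2]>140)); cv2.imwrite("pics/m2.png",m2); rect(k,.07,"board top")
h=cv2.cvtColor(t,cv2.COLOR_BGR2HSV)
print(h[200:222,425:455,2]); print("cam",[-P(n)[1].T@P(n)[2] for n in("top","scene")])
E
```

```text
base ((537.6829223632812, 97.986328125), (276.3132629394531, 276.5185852050781), 89.41362762451172)
[[398.0, -38.70000076293945], [674.5, -41.599998474121094], [677.2999877929688, 234.6999969482422], [400.79998779296875, 237.60000610351562]]
board top ((408.5116882324219, -283.9520263671875), (21.038867950439453, 206.3690185546875), 9.134542465209961)
[[381.70001220703125, -183.6999969482422], [414.5, -387.5], [435.29998779296875, -384.20001220703125], [402.5, -180.39999389648438]]
[[134 127 125 129 140 149 155 163 168 170 171 174 177 178 178 181 182 185
  184 184 180 172 162 153 145 139 137 138 137 139]
 [130 125 123 129 144 152 161 165 167 169 171 173 174 175 179 178 179 183
  185 182 181 176 170 164 154 143 141 139 139 139]
 [124 119 124 136 150 156 162 162 166 167 169 170 172 171 170 169 173 178
  181 180 182 179 179 174 164 152 142 139 138 138]
 [115 115 127 141 153 157 161 162 164 166 166 165 159 151 153 162 172 176
  178 179 179 181 182 180 174 159 149 140 138 138]
 [111 117 131 143 154 158 159 161 163 163 159 145 128 128 144 163 172 177
  177 178 178 180 181 181 176 166 152 1
[... 1532 characters left out ...]
0 103 105 105 107 108 112 117 126 135 147 152 155 157
  158 160 162 162 161 155 150 146 141 142 143 142]
 [ 79  82  88  93  98 100 103 104 106 112 121 132 140 145 150 153 154 155
  156 158 159 155 150 146 143 143 142 141 141 143]
 [ 78  79  84  89  95  97  99 102 105 114 125 139 144 149 149 151 153 153
  154 152 149 145 140 139 139 140 139 139 141 140]
 [ 77  80  82  82  89  93  94  99 101 111 123 135 138 140 143 143 145 146
  144 141 141 138 136 138 140 142 140 140 138 142]
 [ 77  78  78  80  84  87  91  95  99 103 110 114 118 125 127 126 127 128
  129 131 136 140 138 142 140 141 142 141 139 140]]
cam [array([0.42595245, 0.0711535 , 1.18898647]), array([1.37992835, 0.647331  , 1.02318781])]
```

View pics/m1.png

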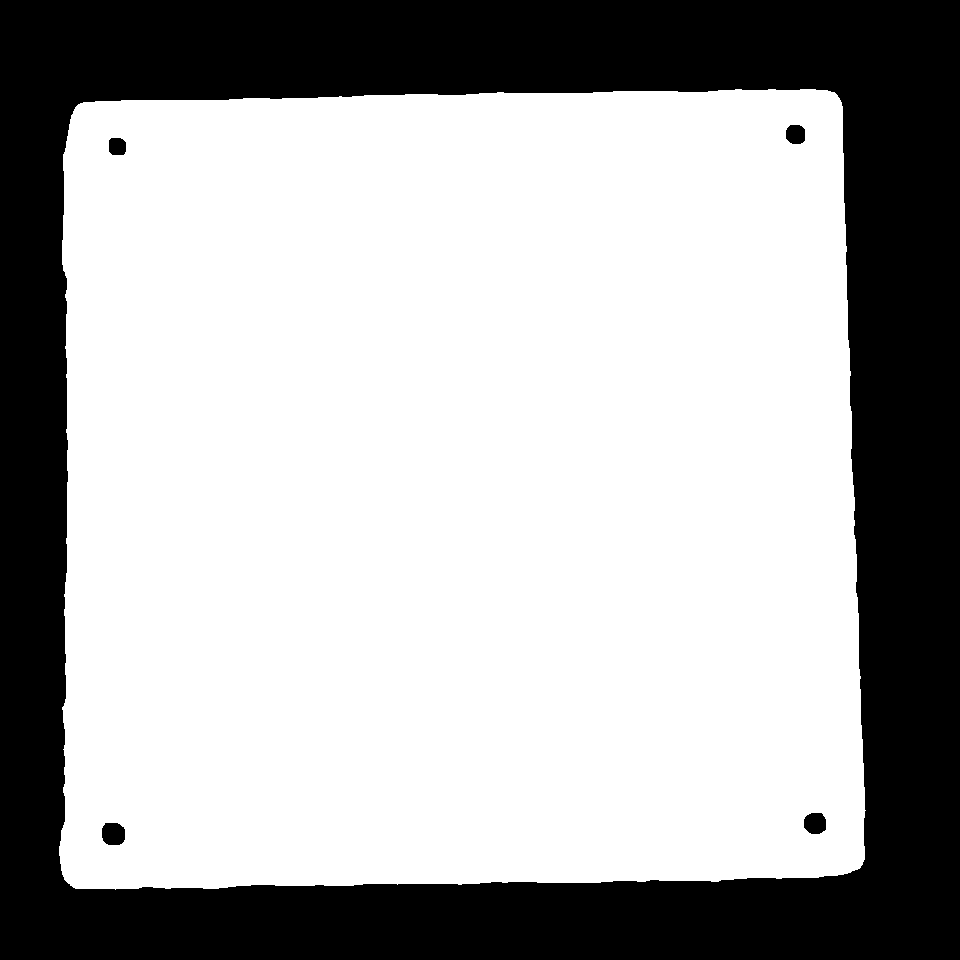

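View pics/m2.png

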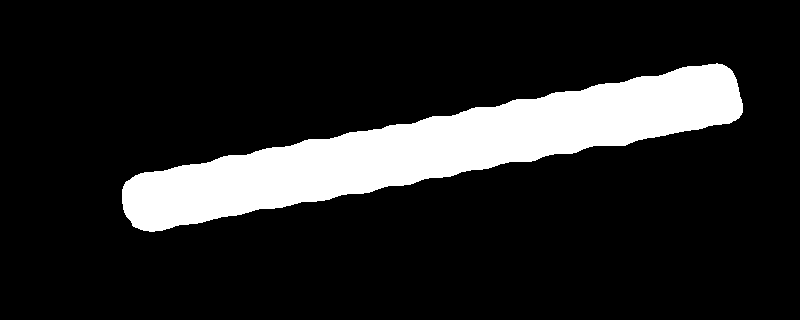

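```bash
python3 - <<'E'
from h import *
S=8
m=cv2.imread("pics/m1.png",0); n,l,st,ce=cv2.connectedComponentsWithStats(255-m)
uv=[((c+.5)/S-.5+[255,170]) for c,s in zip(ce,st) if 50<s[4]<2000]; X=ray("top",uv,.018); print(X.round(4),X.mean(0))
# top view: image up = +x world, left=+y
X=X[np.argsort(X[:,0])]; f=X[:2][np.argsort(X[:2,1])];b=X[2:][np.argsort(X[2:,1])]
for p,q in((f[0],f[1]),(b[0],b[1])): d=q-p; print("y-axis yaw",np.degrees(np.arctan2(-d[0],d[1])),np.linalg.norm(d))
for p,q in((f[0],b[0]),(f[1],b[1])): d=q-p; print("x-axis yaw",np.degrees(np.arctan2(d[1],d[0])),np.linalg.norm(d))
# lines on wood outline
cs,_=cv2.findContours(m,cv2.RETR_EXTERNAL,cv2.CHAIN_APPROX_NONE); k=(max(cs,key=cv2.contourArea)[:,0]+.5)/S-.5+[255,170]
W=ray("top",k,.018)[:,:2]; c=X.mean(0)[:2]; 
for nm,sel in(("front",W[:,0]<c[0]-.12),("back",W[:,0]>c[0]+.12),("left",W[:,1]>c[1]+.12),("right",W[:,1]<c[1]-.12)):
    p=W[sel]; o=1 if nm in("front","back") else 0; p=p[abs(p[:,o]-c[o])<.11]
    a=np.polyfit(p[:,o],p[:,1-o],1); print(nm,"pos at c",np.polyval(a,c[o]).round(4),"slope deg",np.degrees(np.arctan(a[0])).round(2))
# inside box corners at z=.088 by clicks in c1 (5x at 255,170)
pts=np.array([[86,455],[126,455],[450,447],[482,447],[127,130],[441,128]]); print(ray("top",(pts+.5)/5-.5+[255,170],.088).round(4))
# lid: rim circle clicks c2 (5x at 400,180)
t=cv2.imread("pics/top0.png")
E
```

```text
[[ 0.6576 -0.0245  0.018 ]
 [ 0.66    0.2156  0.018 ]
 [ 0.4172 -0.0216  0.018 ]
 [ 0.4201  0.2188  0.018 ]] [0.53873393 0.09707739 0.018     ]
y-axis yaw -0.6923654413977897 0.24043772432478627
y-axis yaw -0.5713948453994806 0.2401828659817114
x-axis yaw -0.6983775207359393 0.24044729309052443
x-axis yaw -0.7593761454991295 0.23994034970753172
front pos at c 0.4003 slope deg 0.73
back pos at c 0.6752 slope deg 0.58
left pos at c 0.2345 slope deg -0.29
right pos at c -0.0396 slope deg -0.56
[[ 0.4538  0.2016  0.088 ]
 [ 0.4533  0.1809  0.088 ]
 [ 0.4528  0.0131  0.088 ]
 [ 0.4523 -0.0035  0.088 ]
 [ 0.6242  0.1784  0.088 ]
 [ 0.6206  0.0117  0.088 ]]
```

```bash
python3 - <<'E'
from h import *
s=cv2.imread("pics/scene0.png"); t=cv2.imread("pics/top0.png")
c=(np.array([[314,416],[571,565],[748,377]])+.5)/4-.5+[200,110]; print("screws via scene",ray("scene",c,.018).round(4).tolist())
# board via scene: top corners
c=(np.array([[169,58],[181,52],[376,118],[364,124]])+.5)/4-.5+[200,110]; print("board corners scene z.07",ray("scene",c,.07).round(4).tolist())
c=(np.array([[100,487],[480,415],[490,445],[108,523]])+.5)/5-.5+[400,180]; print("board corners top z.07",ray("top",c,.07).round(4).tolist())
# lid
cv2.imwrite("pics/l1.png",crop(s,215,145,60,50,12)); cv2.imwrite("pics/l2.png",crop(t,415,190,50,40,14)); 
E
```

```text
screws via scene [[0.6544, -0.0253, 0.018], [0.6588, 0.2156, 0.018], [0.4169, 0.22, 0.018]]
board corners scene z.07 [[0.4226, -0.3861, 0.07], [0.4091, -0.3839, 0.07], [0.3809, -0.1804, 0.07], [0.3939, -0.1833, 0.07]]
board corners top z.07 [[0.4014, -0.1819, 0.07], [0.4331, -0.3832, 0.07], [0.4175, -0.387, 0.07], [0.3828, -0.1848, 0.07]]
```

View pics/l1.png

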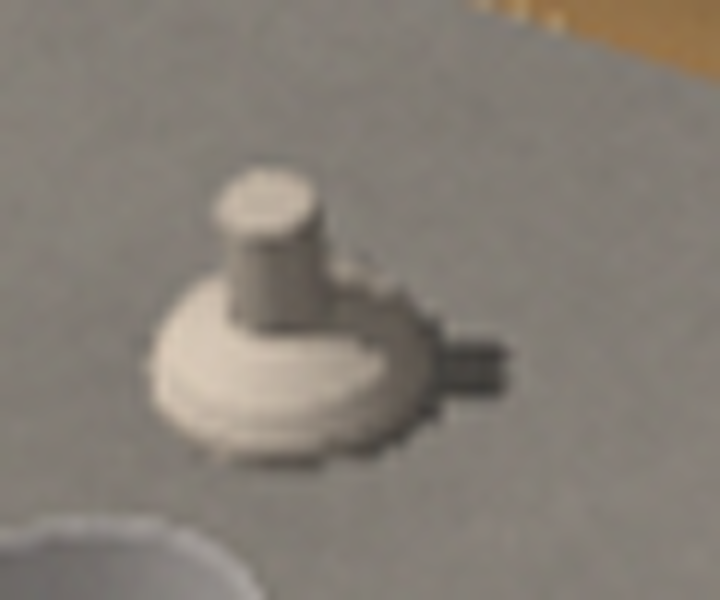

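View pics/l2.png

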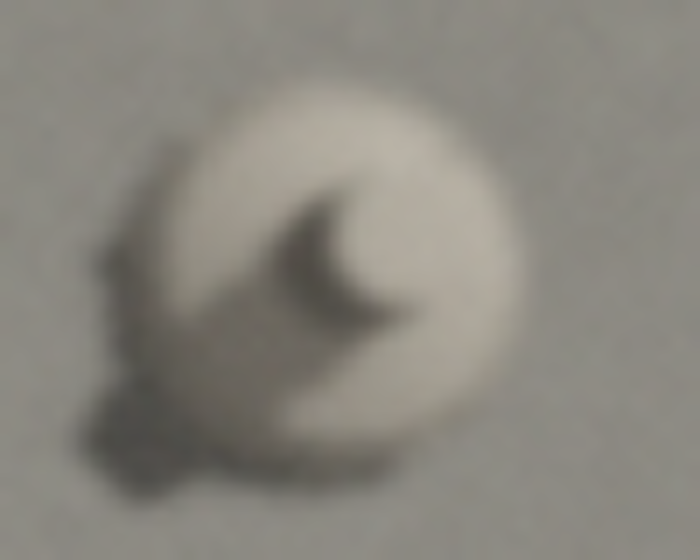

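```bash
python3 - <<'E'
from h import *
a=lambda p,s,o:(np.array(p)+.5)/s-.5+o
print("knob scene",ray("scene",a([267,205],12,[215,145]),.064), "knob top",ray("top",a([402,238],14,[415,190]),.064),"rim top",ray("top",a([343,268],14,[415,190]),.006),
"rim scene",ray("scene",a([[150,365],[437,375]],12,[215,145]),.008))
X=np.array([[.53,-.0,.0]])
c=ray("top",a([343,268],14,[415,190]),.006)[0]
print("scene rim centre proj", (proj("scene",c)-[215,145]+.5)*12-.5, "knob proj", (proj("scene",[c[0],c[1],.064])-[215,145]+.5)*12-.5,(proj("top",[c[0],c[1],.064])-[415,190]+.5)*14-.5)
E
```

```text
knob scene [[ 0.58484077 -0.25772168  0.064     ]] knob top [[ 0.58622123 -0.25898658  0.064     ]] rim top [[ 0.58869042 -0.26364412  0.006     ]] rim scene [[ 0.61009833 -0.28739934  0.008     ]
 [ 0.56480933 -0.2200727   0.008     ]]
scene rim centre proj [[265.42476378 363.84078068]] knob proj [[241.50458493 203.86892439]] [[425.23657186 224.65771098]]
```

Two views agree: baseboard centre (0.5387, 0.0971), yaw about −0.7°; knob axis (0.5855, −0.2585). Board centre is about (0.408, −0.284), yaw about +9°. On to the lid.

```bash
cat >> h.py <<'E'
def go(x,y,z,a):
    s=telemetry.read_state(); R=np.array(s['ee_rot']); p=np.array(s['eef_pos']); a=np.radians(a)
    T=np.array([[np.cos(a),np.sin(a),0],[np.sin(a),-np.cos(a),0],[0,0,-1]])
    from scipy.spatial.transform import Rotation as Q
    print("t",round(s['t'],2),"p",p.round(4),"a",np.degrees(np.arctan2(R[1,0],R[0,0])).round(2),"F",np.round(s['contact_force'],1),"w",round(s['gripper_width'],4))
    print("cm",(R.T@(np.array([x,y,z])-p)*100).round(2),"rad",Q.from_matrix(R.T@T).as_rotvec().round(4))
E
python3 -c "
from h import *
go(.5855,-.2585,.18,9)"
```

```text
t 0.1 p [0.198  0.5126 0.2556] a 68.87 F [-0.3  0.1 -1.3] w 0.0853
cm [-57.95  63.94   7.63] rad [6.0000e-04 1.5000e-03 1.0449e+00]
```

play_rows(
  rows=[
    [[-4, 4.4, 0.2, 0, 0, 0.1], [-8, 8.8, 0.4, 0, 0, 0.2], [-12, 13.2, 0.8, 0, 0, 0.3], [-16, 17.6, 1, 0, 0, 0.4], [-20, 22, 1.2, 0, 0, 0.5]],
  ],
  fingers=-1,
)

```text
t: 0.72
eef_pos: [0.3315, 0.245, 0.2437]
ee_rot: [[0.765, 0.644, -0.001], [0.644, -0.765, -0.001], [-0.001, 0.001, -1.0]]
contact_force: [0.5, 0.2, -0.3]
gripper_width: 0.0857
```

```bash
python3 -c "
from h import *
go(.5855,-.2585,.18,9)"
```

```text
t 0.72 p [0.3315 0.245  0.2437] a 40.06 F [ 0.5  0.2 -0.3] w 0.0857
cm [-12.96  54.88   6.42] rad [0.001  0.0012 0.5421]
```

play_rows(
  rows=[
    [[-1.3, 5.8, 0.2, 0, 0, 0.1], [-2.6, 11.6, 0.6, 0, 0, 0.2], [-3.9, 17.4, 1, 0, 0, 0.3], [-5.2, 23.2, 1.4, 0, 0, 0.4], [-6.5, 29, 1.8, 0, 0, 0.5]],
  ],
)

```text
t: 1.35
eef_pos: [0.4688, -0.0207, 0.2257]
ee_rot: [[0.981, 0.194, -0.001], [0.194, -0.981, -0.001], [-0.001, 0.001, -1.0]]
contact_force: [1.3, 1.0, -0.1]
gripper_width: 0.0855
```

```bash
python3 -c "
from h import *
go(.5855,-.2585,.14,9)"
```

```text
t 1.35 p [ 0.4688 -0.0207  0.2257] a 11.2 F [ 1.3  1.  -0.1] w 0.0855
cm [ 6.83 25.58  8.59] rad [0.0009 0.0008 0.0384]
```

play_rows(
  rows=[
    [[1.4, 5.2, 1.2, 0, 0, 0.01], [2.8, 10.4, 2.6, 0, 0, 0.02], [4.2, 15.6, 4, 0, 0, 0.03], [5.6, 20.8, 6, 0, 0, 0.04], [6.83, 25.58, 8.6, 0, 0, 0.04]],
  ],
)

```text
t: 1.98
eef_pos: [0.5863, -0.2605, 0.1392]
ee_rot: [[0.988, 0.154, 0.0], [0.154, -0.988, -0.001], [-0.0, 0.001, -1.0]]
contact_force: [-0.7, 0.0, -0.6]
gripper_width: 0.0854
```

```bash
python3 -c "
from h import *
go(.5855,-.2585,.058,9)
cv2.imwrite('pics/s1.png',crop(camera('scene'),170,100,160,120,5))
cv2.imwrite('pics/t1.png',crop(camera('top'),380,150,120,100,6))"
```

```text
t 1.98 p [ 0.5863 -0.2605  0.1392] a 8.88 F [-0.7  0.  -0.6] w 0.0854
cm [-0.05 -0.22  8.12] rad [ 0.0014  0.0001 -0.0022]
```

View pics/s1.png

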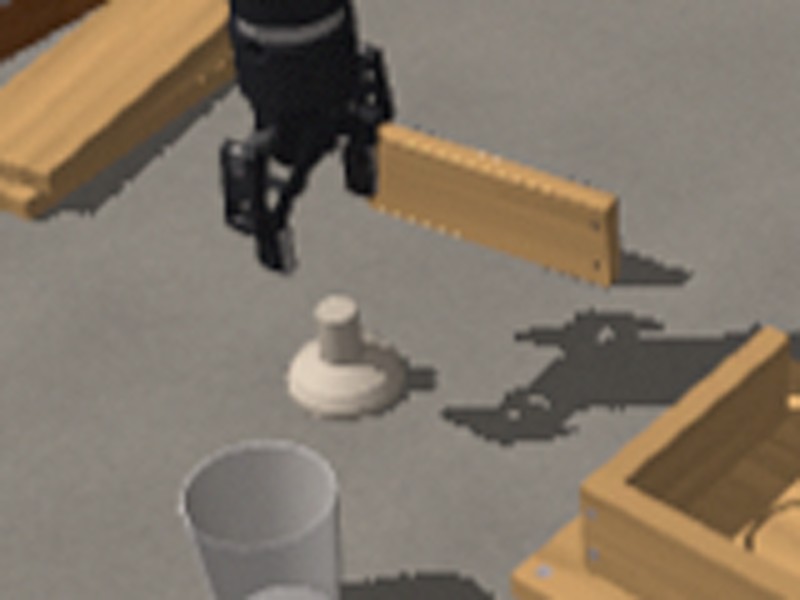

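The jaws are open directly above the knob (zoomed px ~(337,310)), and nothing is in the way. Descending.

play_rows(
  rows=[
    [[-0.02, -0.2, 2, 0, 0, 0], [-0.05, -0.22, 4, 0, 0, 0], [-0.05, -0.22, 6, 0, 0, 0], [-0.05, -0.22, 7.6, 0, 0, 0], [-0.05, -0.22, 8.1, 0, 0, 0]],
  ],
)

```text
t: 2.7
eef_pos: [0.5831, -0.2593, 0.0533]
ee_rot: [[0.989, 0.151, -0.006], [0.151, -0.989, 0.001], [-0.006, -0.002, -1.0]]
contact_force: [-0.9, 0.1, 0.6]
gripper_width: 0.0852
```

play_rows(
  rows=[
    [[0, 0, 0, 0, 0, 0], [0, 0, 0, 0, 0, 0], [0, 0, 0, 0, 0, 0], [0, 0, 0, 0, 0, 0], [0, 0, 0, 0, 0, 0]],
  ],
  fingers=1,
  squeeze=30,
)

```text
t: 3.32
eef_pos: [0.5837, -0.2595, 0.0544]
ee_rot: [[0.989, 0.151, -0.005], [0.151, -0.989, 0.0], [-0.004, -0.001, -1.0]]
contact_force: [-1.1, -0.3, 6.4]
gripper_width: 0.0281
```

```bash
python3 -c "
from h import *
go(.5855,-.2585,.16,9)
cv2.imwrite('pics/s2.png',crop(camera('scene'),170,100,160,120,5))"
```

```text
t 3.33 p [ 0.5837 -0.2595  0.0544] a 8.67 F [-1.1 -0.3  6.4] w 0.0281
cm [  0.15  -0.09 -10.56] rad [-0.0011  0.0044 -0.0057]
```

View pics/s2.png

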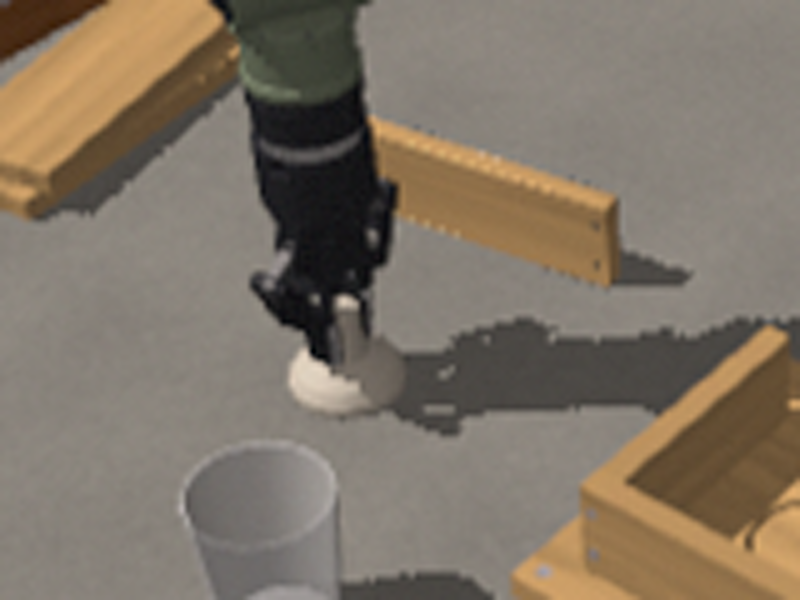

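Gripped at 28.1 mm, the knob's diameter. Lifting.

play_rows(
  rows=[
    [[0, 0, -0.5, 0, 0, 0], [0, 0, -2, 0, 0, 0], [0, 0, -5, 0, 0, 0], [0, 0, -8, 0, 0, 0], [0, 0, -11, 0, 0, 0]],
  ],
)

```text
t: 4.0
eef_pos: [0.5841, -0.2596, 0.166]
ee_rot: [[0.989, 0.151, -0.004], [0.151, -0.989, 0.0], [-0.004, -0.001, -1.0]]
contact_force: [0.3, -0.8, -1.6]
gripper_width: 0.0282
```

```bash
python3 -c "
from h import *
go(.5387,.0971,.18,-.7)
cv2.imwrite('pics/s3.png',crop(camera('scene'),170,80,160,120,5))"
```

```text
t 4.0 p [ 0.5841 -0.2596  0.166 ] a 8.68 F [ 0.3 -0.8 -1.6] w 0.0282
cm [  0.89 -35.95  -1.37] rad [-0.0005  0.0044  0.1636]
```

View pics/s3.png

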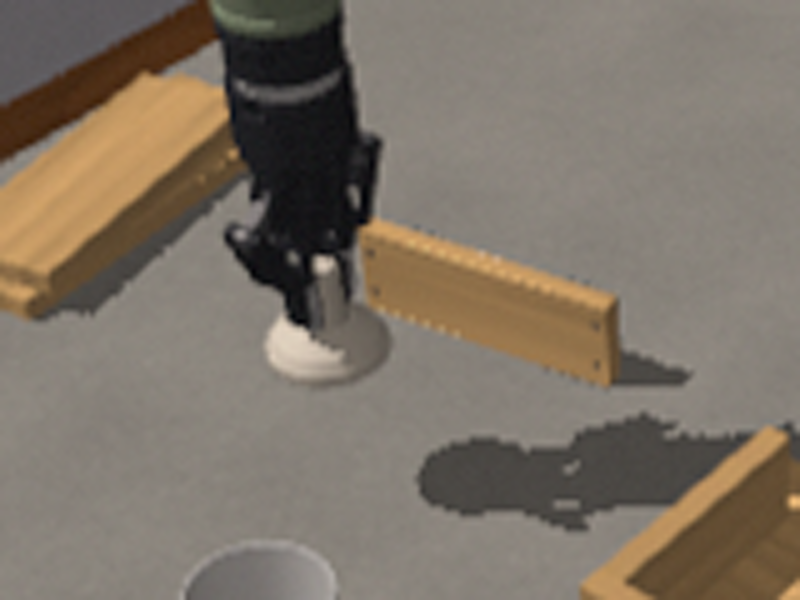

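The lid is clear of the bench and upright in the jaws. Moving over the box.

play_rows(
  rows=[
    [[0.1, -3, -0.5, 0, 0, 0.02], [0.2, -8, -1, 0, 0, 0.05], [0.4, -13, -1.3, 0, 0, 0.08], [0.5, -18, -1.4, 0, 0, 0.1], [0.6, -22, -1.4, 0, 0, 0.13]],
  ],
)

```text
t: 4.68
eef_pos: [0.5583, -0.0404, 0.1844]
ee_rot: [[1.0, 0.021, 0.001], [0.021, -1.0, -0.003], [0.001, 0.003, -1.0]]
contact_force: [0.4, -0.2, -1.8]
gripper_width: 0.0282
```

```bash
python3 -c "
from h import *
go(.5387,.0971,.17,-.7)"
```

```text
t 4.67 p [ 0.5583 -0.0404  0.1844] a 1.22 F [ 0.4 -0.2 -1.8] w 0.0282
cm [ -1.67 -13.79   1.39] rad [ 0.003  -0.0014  0.0335]
```

play_rows(
  rows=[
    [[-0.5, -4, 0, 0, 0, 0.01], [-1, -8, 0, 0, 0, 0.02], [-1.4, -11, 0.2, 0, 0, 0.03], [-1.6, -13, 0.4, 0, 0, 0.034], [-1.67, -13.8, 0.8, 0.003, 0, 0.034]],
  ],
)

```text
t: 5.3
eef_pos: [0.5385, 0.0982, 0.1762]
ee_rot: [[1.0, -0.011, 0.002], [-0.011, -1.0, 0.0], [0.002, -0.0, -1.0]]
contact_force: [0.0, 0.6, -1.4]
gripper_width: 0.028
```

```bash
python3 -c "
from h import *
go(.5387,.0971,.1,-.7)
cv2.imwrite('pics/s4.png',crop(camera('scene'),250,110,160,120,5))
cv2.imwrite('pics/t4.png',crop(camera('top'),250,160,130,120,5))
go(.5387,.0971,.1,-.7)"
```

```text
t 5.3 p [0.5385 0.0982 0.1762] a -0.63 F [ 0.   0.6 -1.4] w 0.028
cm [0.01 0.11 7.62] rad [-0.0001 -0.0019  0.0012]
t 5.4 p [0.5382 0.0975 0.1756] a -0.67 F [ 0.3 -0.1 -2.3] w 0.0282
cm [0.04 0.03 7.56] rad [ 0.0001 -0.0006  0.0004]
```

View pics/s4.png

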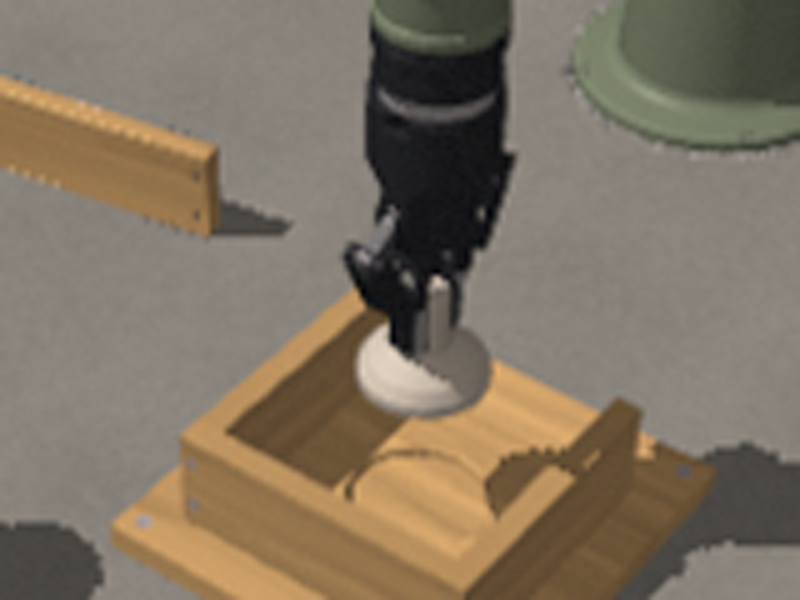

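View pics/t4.png

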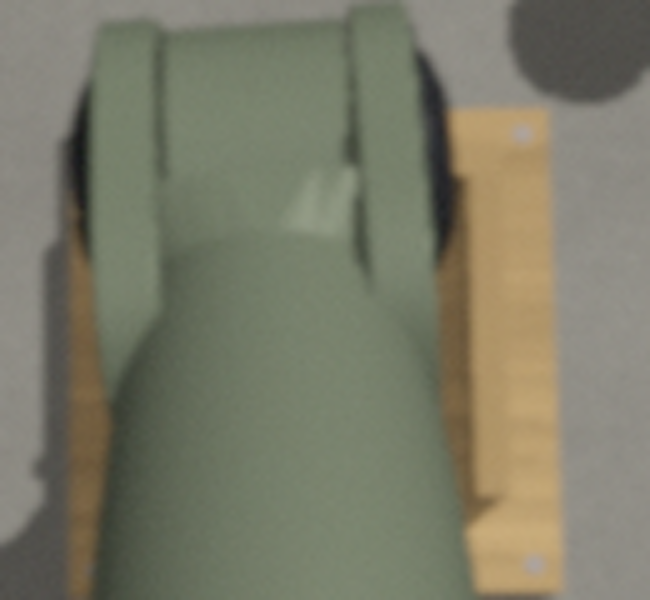

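```bash
python3 -c "
from h import *
a=lambda p,s,o:(np.array(p)+.5)/s-.5+o
print(ray('scene',a([[355,370],[493,365],[424,417]],5,[250,110]),.1275), ray('scene',a([438,284],5,[250,110]),.1832))
# recess edge in scene: predicted outline of the recess for (.5387,.0971)
th=np.radians(np.arange(0,360,45)); C=np.c_[.5387+.044*np.cos(th),.0971+.044*np.sin(th),0*th+.018]; print(((proj('scene',C)-[250,110]+.5)*5-.5).round())
"
```

```text
[[0.56424161 0.0683701  0.1275    ]
 [0.51188128 0.13068095 0.1275    ]
 [0.57309892 0.12381537 0.1275    ]] [[0.52664233 0.09892971 0.1832    ]]
[[373. 539.]
 [427. 549.]
 [473. 529.]
 [484. 491.]
 [454. 459.]
 [402. 449.]
 [357. 468.]
 [344. 505.]]
```

The rim midpoint is at (0.538, 0.0995) with an 81 mm diameter, and the recess outline agrees with the predicted centre. Descending with the last part slow.

play_rows(
  rows=[
    [[0.04, 0.03, 2.5, 0, 0, 0], [0.04, 0.03, 5, 0, 0, 0], [0.04, 0.03, 7.2, 0, 0, 0], [0.04, 0.03, 8.8, 0, 0, 0], [0.04, 0.03, 9.4, 0, 0, 0]],
  ],
)

```text
t: 6.02
eef_pos: [0.5383, 0.0965, 0.0807]
ee_rot: [[1.0, -0.013, -0.001], [-0.013, -1.0, -0.0], [-0.001, 0.0, -1.0]]
contact_force: [-0.4, -0.5, -2.0]
gripper_width: 0.0282
```

```bash
python3 -c "
from h import *
cv2.imwrite('pics/s5.png',crop(camera('scene'),250,110,160,120,5))
go(.5387,.0971,.0674,-.7)"
```

```text
t 6.08 p [0.5384 0.0966 0.0806] a -0.72 F [ 0.5  0.2 -2.1] w 0.0285
cm [ 0.04 -0.05  1.32] rad [ 0.0004  0.0007 -0.0004]
```

View pics/s5.png

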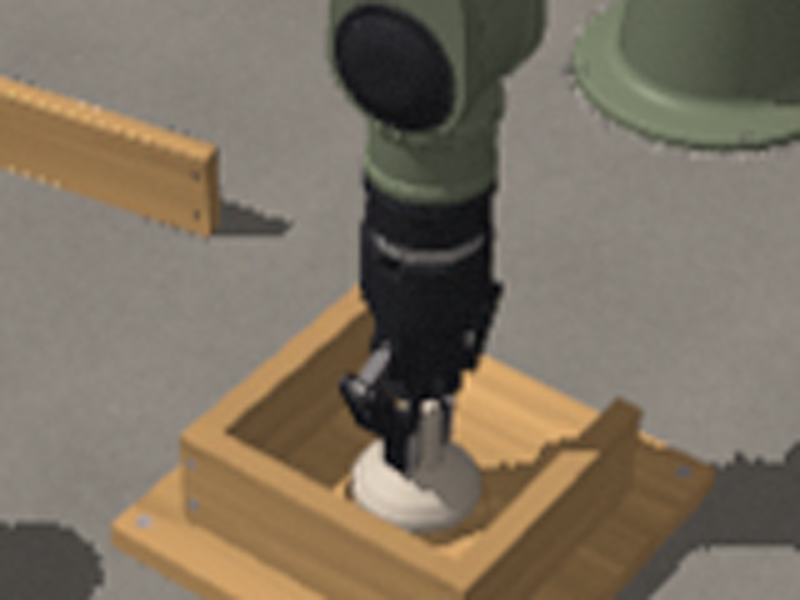

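The lid sits above the recess (rim x 352–482 against the predicted recess 344–484). Lowering slowly.

play_rows(
  rows=[
    [[0.04, -0.03, 0.3, 0, 0, 0], [0.04, -0.05, 0.6, 0, 0, 0], [0.04, -0.05, 0.8, 0, 0, 0], [0.04, -0.05, 1, 0, 0, 0], [0.04, -0.05, 1.1, 0, 0, 0]],
  ],
)

```text
t: 6.7
eef_pos: [0.5387, 0.0972, 0.0695]
ee_rot: [[1.0, -0.012, -0.001], [-0.012, -1.0, -0.0], [-0.001, 0.0, -1.0]]
contact_force: [-0.5, 0.4, -1.2]
gripper_width: 0.028
```

play_rows(
  rows=[
    [[0, 0, 0.04, 0, 0, 0], [0, 0, 0.08, 0, 0, 0], [0, 0, 0.12, 0, 0, 0], [0, 0, 0.16, 0, 0, 0], [0, 0, 0.2, 0, 0, 0]],
  ],
)

```text
t: 7.32
eef_pos: [0.5387, 0.0972, 0.0675]
ee_rot: [[1.0, -0.012, -0.001], [-0.012, -1.0, -0.0], [-0.001, 0.0, -1.0]]
contact_force: [-0.1, 0.2, -1.9]
gripper_width: 0.028
```

play_rows(
  rows=[
    [[0, 0, 0.03, 0, 0, 0], [0, 0, 0.06, 0, 0, 0], [0, 0, 0.09, 0, 0, 0], [0, 0, 0.12, 0, 0, 0], [0, 0, 0.12, 0, 0, 0]],
  ],
)

```text
t: 7.95
eef_pos: [0.5388, 0.0971, 0.0664]
ee_rot: [[1.0, -0.012, -0.001], [-0.012, -1.0, -0.0], [-0.001, 0.0, -1.0]]
contact_force: [-0.4, -0.4, -1.0]
gripper_width: 0.028
```

play_rows(
  rows=[
    [[0, 0, 0.03, 0, 0, 0], [0, 0, 0.06, 0, 0, 0], [0, 0, 0.09, 0, 0, 0], [0, 0, 0.12, 0, 0, 0], [0, 0, 0.12, 0, 0, 0]],
  ],
)

```text
t: 8.57
eef_pos: [0.5388, 0.0971, 0.0663]
ee_rot: [[1.0, -0.012, -0.0], [-0.012, -1.0, -0.0], [-0.0, 0.0, -1.0]]
contact_force: [-3.9, -0.9, 9.3]
gripper_width: 0.0278
```

Contact: the lid is seated at z=0.0663, and 0.0664 was expected. Relaxing the push, then opening.

play_rows(
  rows=[
    [[0, 0, 0, 0, 0, 0], [0, 0, 0, 0, 0, 0], [0, 0, 0, 0, 0, 0], [0, 0, 0, 0, 0, 0], [0, 0, 0, 0, 0, 0]],
  ],
)

```text
t: 9.2
eef_pos: [0.539, 0.0971, 0.0664]
ee_rot: [[1.0, -0.012, 0.0], [-0.012, -1.0, -0.001], [0.0, 0.0, -1.0]]
contact_force: [-1.5, -0.6, 2.7]
gripper_width: 0.028
```

play_rows(
  rows=[
    [[0, 0, 0, 0, 0, 0], [0, 0, 0, 0, 0, 0], [0, 0, 0, 0, 0, 0], [0, 0, 0, 0, 0, 0], [0, 0, 0, 0, 0, 0]],
  ],
  fingers=-0.3,
)

```text
t: 9.82
eef_pos: [0.539, 0.0971, 0.0663]
ee_rot: [[1.0, -0.012, 0.0], [-0.012, -1.0, -0.0], [0.0, 0.0, -1.0]]
contact_force: [-0.0, 0.5, 0.4]
gripper_width: 0.0555
```

play_rows(
  rows=[
    [[0, 0, -1, 0, 0, 0], [0, 0, -3, 0, 0, 0], [0, 0, -6, 0, 0, 0], [0, 0, -9, 0, 0, 0], [0, 0, -12, 0, 0, 0]],
  ],
)

```text
t: 10.45
eef_pos: [0.539, 0.0972, 0.1881]
ee_rot: [[1.0, -0.012, 0.001], [-0.012, -1.0, -0.0], [0.001, 0.0, -1.0]]
contact_force: [0.6, -0.2, -0.6]
gripper_width: 0.0556
```

```bash
python3 -c "
from h import *
cv2.imwrite('pics/s6.png',crop(camera('scene'),250,110,160,120,5))
go(.408,-.284,.15,9.1)"
```

```text
t 10.5 p [0.5411 0.0974 0.1921] a -0.7 F [0.9 0.5 3.2] w 0.0557
cm [-12.87  38.3    4.13] rad [ 0.0006 -0.0068 -0.1711]
```

View pics/s6.png

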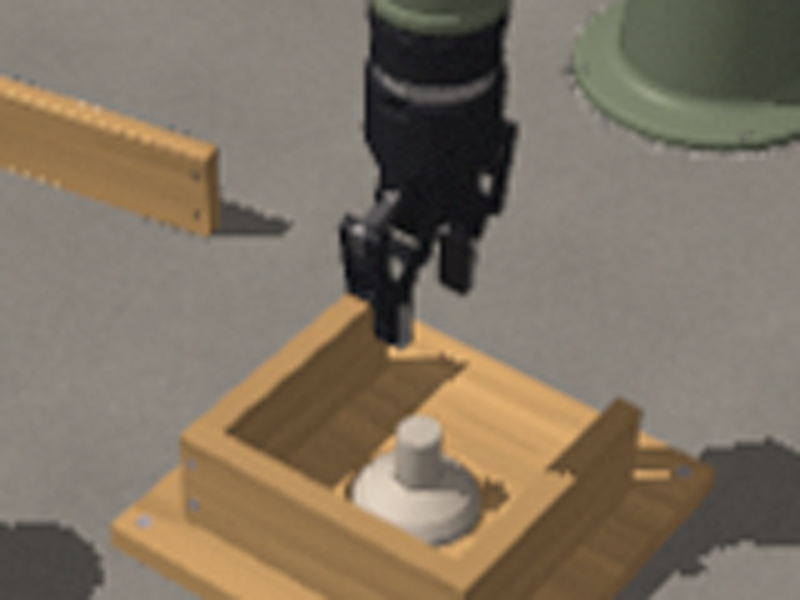

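The lid sits in the recess, knob up (zoomed px ~(418,490)). Next, the board.

play_rows(
  rows=[
    [[-1.8, 5.4, 0, 0, 0, -0.02], [-3.6, 10.8, 0, 0, 0, -0.05], [-5.4, 16.2, 0, 0, 0, -0.08], [-7.2, 21.6, 0.2, 0, 0, -0.11], [-9, 27, 0.5, 0, 0, -0.14]],
  ],
  fingers=-1,
)

```text
t: 11.12
eef_pos: [0.4474, -0.1733, 0.1874]
ee_rot: [[0.992, 0.129, 0.008], [0.129, -0.992, -0.001], [0.008, 0.002, -1.0]]
contact_force: [0.5, 0.5, 0.6]
gripper_width: 0.0854
```

```bash
python3 -c "
from h import *
go(.4085,-.284,.13,9)"
```

```text
t 11.12 p [ 0.4474 -0.1733  0.1874] a 7.39 F [0.5 0.5 0.6] w 0.0854
cm [-5.33 10.47  5.72] rad [ 0.0022 -0.0082 -0.0281]
```

play_rows(
  rows=[
    [[-1.5, 3, 1, 0, -0.002, -0.01], [-3, 6, 2, 0.001, -0.004, -0.02], [-4.4, 8.8, 3.2, 0.002, -0.008, -0.028], [-5.2, 10.2, 4.4, 0.002, -0.008, -0.028], [-5.33, 10.47, 5.4, 0.002, -0.008, -0.028]],
  ],
)

```text
t: 11.75
eef_pos: [0.4082, -0.2844, 0.1327]
ee_rot: [[0.988, 0.155, 0.0], [0.155, -0.988, 0.0], [0.0, -0.0, -1.0]]
contact_force: [-0.1, -0.3, 0.6]
gripper_width: 0.0857
```

```bash
python3 -c "
from h import *
cv2.imwrite('pics/s7.png',crop(camera('scene'),200,80,160,120,5))
go(.4085,-.284,.048,9)"
```

```text
t 11.8 p [ 0.4077 -0.2835  0.1315] a 8.95 F [-0.5  0.1 -0.8] w 0.0859
cm [0.07 0.07 8.35] rad [-0.0016  0.0008 -0.0008]
```

View pics/s7.png

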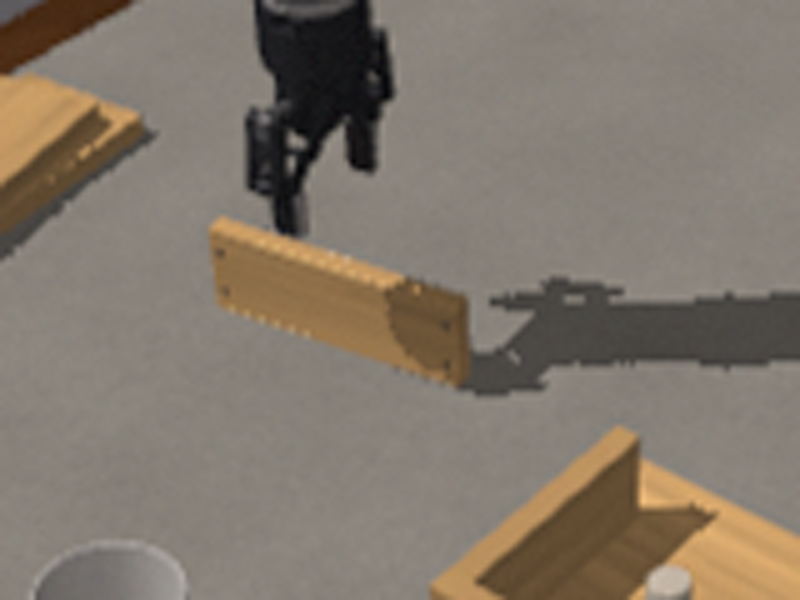

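The open jaws straddle the board above its middle. Descending and closing.

play_rows(
  rows=[
    [[0.07, 0.07, 2, 0, 0, 0], [0.07, 0.07, 4, 0, 0, 0], [0.07, 0.07, 6, 0, 0, 0], [0.07, 0.07, 7.6, 0, 0, 0], [0.07, 0.07, 8.2, 0, 0, 0]],
  ],
)

```text
t: 12.42
eef_pos: [0.4084, -0.2825, 0.0488]
ee_rot: [[0.988, 0.157, -0.002], [0.157, -0.988, 0.003], [-0.002, -0.003, -1.0]]
contact_force: [-0.2, -0.3, -0.1]
gripper_width: 0.0853
```

play_rows(
  rows=[
    [[0, 0, 0, 0, 0, 0], [0, 0, 0, 0, 0, 0], [0, 0, 0, 0, 0, 0], [0, 0, 0, 0, 0, 0], [0, 0, 0, 0, 0, 0]],
  ],
  fingers=1,
  squeeze=60,
)

```text
t: 13.05
eef_pos: [0.4085, -0.2827, 0.0492]
ee_rot: [[0.988, 0.157, -0.002], [0.157, -0.988, 0.002], [-0.001, -0.003, -1.0]]
contact_force: [-1.4, 1.4, 4.1]
gripper_width: 0.0173
```

play_rows(
  rows=[
    [[0, 0, 0, 0, 0, 0], [0, 0, 0, 0, 0, 0], [0, 0, 0, 0, 0, 0], [0, 0, 0, 0, 0, 0], [0, 0, 0, 0, 0, 0]],
  ],
)

```text
t: 13.68
eef_pos: [0.4085, -0.2827, 0.0492]
ee_rot: [[0.988, 0.157, -0.002], [0.157, -0.988, 0.002], [-0.001, -0.003, -1.0]]
contact_force: [-0.4, 0.9, 2.1]
gripper_width: 0.0172
```

```bash
python3 -c "
from h import *
cv2.imwrite('pics/s8.png',crop(camera('scene'),200,80,160,120,5))
go(.408,-.284,.165,9)"
```

```text
t 13.72 p [ 0.4085 -0.2827  0.0492] a 9.04 F [-0.3  1.1  1.8] w 0.0175
cm [ -0.09   0.09 -11.58] rad [-0.0026  0.0014  0.0007]
```

View pics/s8.png

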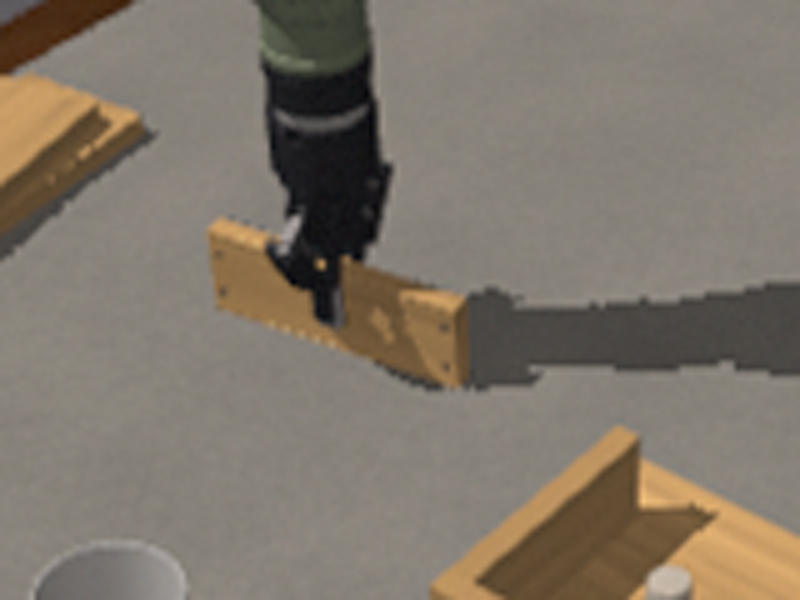

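Gripped (17.3 mm). Lifting and carrying it to a spot in front of the box.

play_rows(
  rows=[
    [[0, 0, -0.5, 0, 0, 0], [0, 0, -2, 0, 0, 0], [0, 0, -5, 0, 0, 0], [0, 0, -8.5, 0, 0, 0], [0, 0, -11.5, 0, 0, 0]],
  ],
)

```text
t: 14.35
eef_pos: [0.4089, -0.2831, 0.1664]
ee_rot: [[0.988, 0.157, -0.001], [0.157, -0.988, 0.001], [-0.001, -0.002, -1.0]]
contact_force: [0.8, 0.2, -2.2]
gripper_width: 0.017
```

```bash
python3 -c "
from h import *
go(.42,.0995,.165,-.7)"
```

```text
t 14.35 p [ 0.4089 -0.2831  0.1664] a 9.04 F [ 0.8  0.2 -2.2] w 0.017
cm [  7.11 -37.61   0.2 ] rad [-0.0015  0.0007  0.17  ]
```

play_rows(
  rows=[
    [[0.5, -3, -0.3, 0, 0, 0.02], [1.4, -8, -0.5, 0, 0, 0.05], [2.4, -13, -0.5, 0, 0, 0.08], [3.4, -18, -0.5, 0, 0, 0.11], [4.2, -22.5, -0.5, 0, 0, 0.13]],
  ],
)

```text
t: 14.98
eef_pos: [0.4149, -0.0527, 0.1728]
ee_rot: [[1.0, 0.027, 0.0], [0.027, -1.0, 0.001], [0.0, -0.001, -1.0]]
contact_force: [0.8, 0.5, -2.4]
gripper_width: 0.0172
```

```bash
python3 -c "
from h import *
go(.42,.0995,.165,-.7)"
```

```text
t 14.97 p [ 0.4149 -0.0527  0.1728] a 1.56 F [ 0.8  0.5 -2.4] w 0.0172
cm [  0.92 -15.19   0.8 ] rad [-0.0013 -0.0004  0.0394]
```

play_rows(
  rows=[
    [[0.2, -4, 0.1, 0, 0, 0.01], [0.5, -8.5, 0.2, 0, 0, 0.025], [0.7, -12, 0.3, -0.001, 0, 0.035], [0.85, -14.4, 0.4, -0.001, 0, 0.039], [0.92, -15.2, 0.5, -0.001, 0, 0.039]],
  ],
)

```text
t: 15.6
eef_pos: [0.42, 0.1006, 0.1687]
ee_rot: [[1.0, -0.01, 0.001], [-0.01, -1.0, 0.0], [0.001, -0.0, -1.0]]
contact_force: [0.1, -0.4, -1.7]
gripper_width: 0.0173
```

```bash
python3 -c "
from h import *
go(.42,.0995,.082,-.7)"
```

```text
t 15.6 p [0.42   0.1006 0.1687] a -0.55 F [ 0.1 -0.4 -1.7] w 0.0173
cm [-0.01  0.12  8.67] rad [-0.0003 -0.0013  0.0027]
```

play_rows(
  rows=[
    [[0, 0.1, 2, 0, -0.001, 0.003], [0, 0.12, 4, 0, -0.001, 0.003], [0, 0.12, 6, 0, -0.001, 0.003], [0, 0.12, 8, 0, -0.001, 0.003], [0, 0.12, 8.7, 0, -0.001, 0.003]],
  ],
)

```text
t: 16.23
eef_pos: [0.4195, 0.0988, 0.0812]
ee_rot: [[1.0, -0.013, -0.001], [-0.013, -1.0, -0.0], [-0.001, 0.0, -1.0]]
contact_force: [0.2, -0.1, -1.4]
gripper_width: 0.0171
```

```bash
python3 -c "
from h import *
cv2.imwrite('pics/s9.png',crop(camera('scene'),265,110,130,120,6)[:600,:780])
im=camera('top');cv2.imwrite('pics/t9.png',crop(im,250,210,130,100,6))
go(.4447,.0995,.0682,-.7)"
```

```text
t 16.32 p [0.4198 0.099  0.0816] a -0.76 F [-0.2  0.  -1.1] w 0.0174
cm [ 2.49 -0.08  1.33] rad [-0.0001  0.0007 -0.001 ]
```

View pics/s9.png

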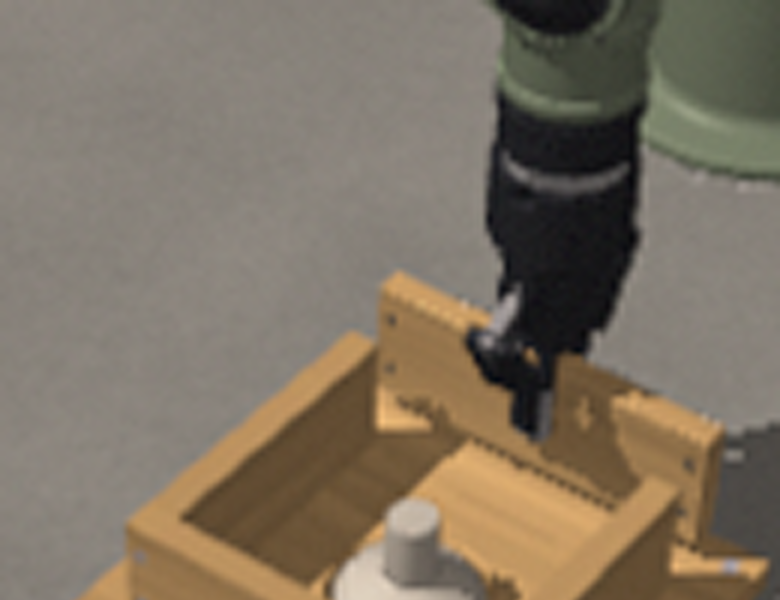

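View pics/t9.png

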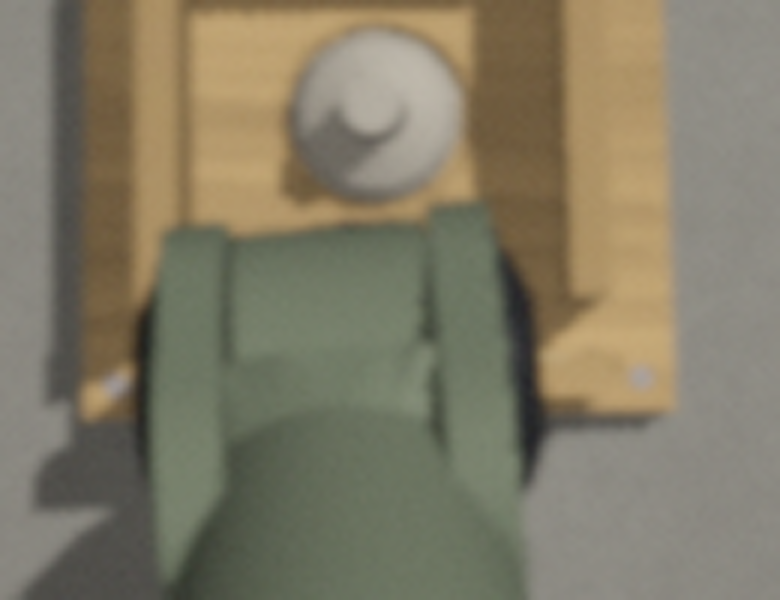

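```bash
python3 - <<'E'
from h import *
im=cv2.imread('pics/s9.png'); 
cv2.imwrite('pics/z1.png',np.hstack([cv2.resize(im[250:400,320:450],None,fx=3,fy=3),cv2.resize(im[400:550,630:760],None,fx=3,fy=3)]))
c=np.deg2rad(-.7);O=np.array([.5387,.0971]);R=np.array([[np.cos(c),-np.sin(c)],[np.sin(c),np.cos(c)]])
pr=lambda p,z:(((proj('scene',np.r_[O+R@np.array(p),z])-[265,110]+.5)*6-.5)[0]).round(1)
print("pred side front top outer +y",pr([-.085,.103],.088),"inner",pr([-.085,.085],.088),"-y outer",pr([-.085,-.103],.088),"inner",pr([-.085,-.085],.088))
b=np.array([.4198,.0977]); d=R@[0,1];n=R@[1,0]
q=lambda s,m:(((proj('scene',np.r_[b+d*s+n*m,.1024])-[265,110]+.5)*6-.5)[0]).round(1)
print("pred board +y in/out",q(.103,.009),q(.103,-.009),"-y",q(-.103,.009),q(-.103,-.009))
E
```

```text
pred side front top outer +y [677.2 492.7] inner [646.7 477.9] -y outer [347.5 332.4] inner [374.7 345.6]
pred board +y in/out [704.6 444.4] [723.1 425.6] -y [374.4 287.5] [394.1 270.9]
```

View pics/z1.png

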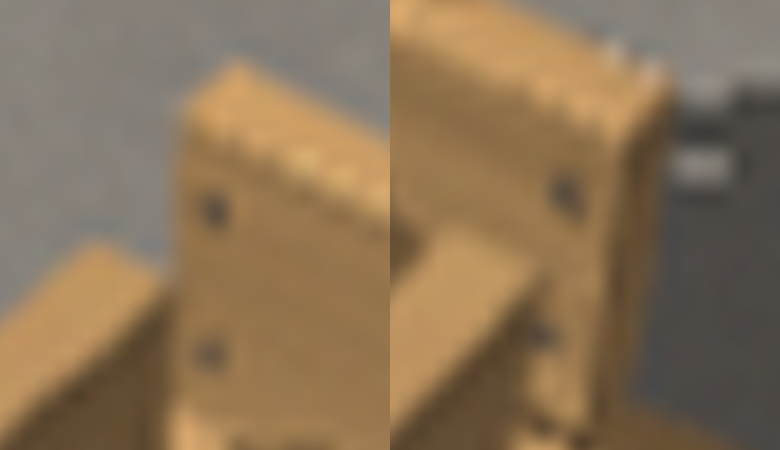

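The board's height and yaw look right. My corner readings put it roughly 1–2 mm too far toward +y. I'll go lower and closer, then compare neighbouring edges.

play_rows(
  rows=[
    [[0.2, 0.05, 0.4, 0, 0, 0], [0.6, 0.08, 0.7, 0, 0, 0], [1, 0.08, 0.9, 0, 0, 0], [1.4, 0.08, 1.1, 0, 0, 0], [1.7, 0.08, 1.2, 0, 0, 0]],
  ],
)

```text
t: 16.95
eef_pos: [0.4371, 0.098, 0.0694]
ee_rot: [[1.0, -0.013, -0.001], [-0.013, -1.0, 0.0], [-0.001, -0.0, -1.0]]
contact_force: [0.3, -0.2, -0.6]
gripper_width: 0.0175
```

```bash
python3 - <<'E'
from h import *
go(.4447,.0982,.0672,-.7)
im=camera('scene'); cv2.imwrite('pics/sA_raw.png',im)
L=crop(im,315,148,32,42,12); Q=crop(im,365,172,32,42,12); cv2.imwrite('pics/zA.png',np.hstack([L,Q]))
E
```

```text
t 16.95 p [0.4371 0.098  0.0694] a -0.75 F [ 0.3 -0.2 -0.6] w 0.0175
cm [ 0.76 -0.03  0.22] rad [-0.0001  0.0006 -0.001 ]
```

View pics/zA.png

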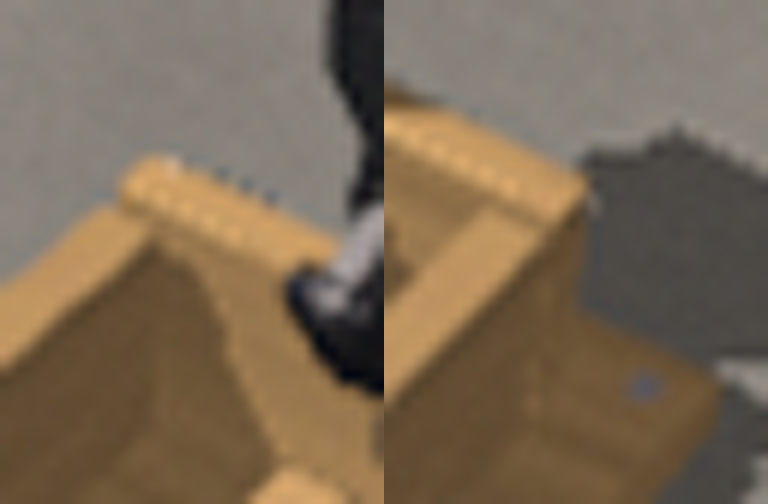

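```bash
python3 - <<'E'
from h import *
im=cv2.imread('pics/sA_raw.png')
cv2.imwrite('pics/zB.png',np.hstack([crop(im,315,150,20,30,19),crop(im,375,175,20,30,19)]))
c=np.deg2rad(-.7);O=np.array([.5387,.0971]);R=np.array([[np.cos(c),-np.sin(c)],[np.sin(c),np.cos(c)]])
def box(p,z): return ((R.T@(ray('scene',p,z)[:,:2]-O).T).T*1000).round(1)
a=lambda p,o:(np.array(p)+.5)/12-.5+o
oL=[315,148]; oR=[365,172]
print("L side outer edge",box(a([[0,278],[50,245],[100,212]],oL),.088).tolist(),"L board corners in,out",box(a([[120,187],[150,157]],oL),.0902).tolist())
print("R side outer",box(a([[0,395],[80,310],[155,228]],oR),.088).tolist(),"R board corners",box(a([[165,222],[203,185]],oR),.0902).tolist())
E
```

```text
L side outer edge [[-46.9, -106.0], [-65.7, -103.7], [-84.8, -101.4]] L board corners in,out [[-94.3, -101.8], [-109.5, -103.0]]
R side outer [[-15.1, 102.0], [-52.5, 101.4], [-89.4, 100.3]] R board corners [[-90.7, 102.2], [-108.4, 102.6]]
```

View pics/zB.png

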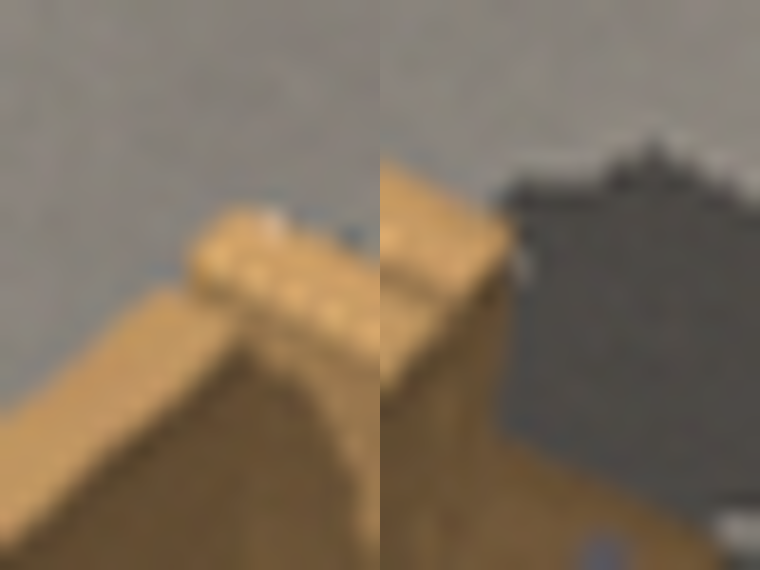

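```bash
python3 - <<'E'
from h import *
im=camera('top'); cv2.imwrite('pics/tB_raw.png',im)
cv2.imwrite('pics/tB.png',crop(im,330,240,40,50,12))
E
```

```text
(no output)
```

View pics/tB.png

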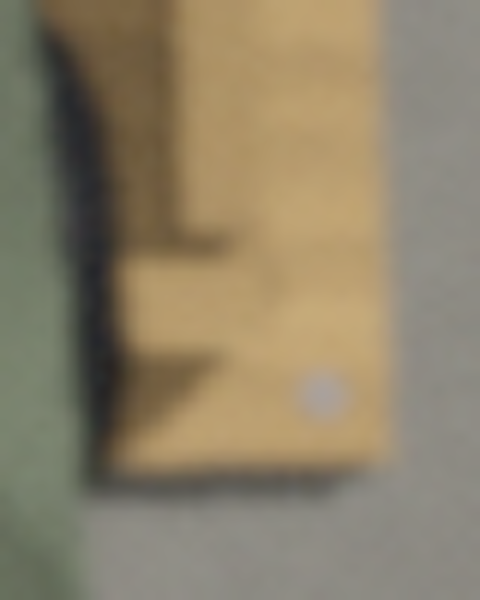

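```bash
python3 - <<'E'
from h import *
im=cv2.imread('pics/tB_raw.png')[235:285,335:365].astype(float)
g=np.clip((im.mean(2)-110)*255/60,0,255).astype(np.uint8)
cv2.imwrite('pics/tB2.png',cv2.resize(g,None,fx=12,fy=12,interpolation=cv2.INTER_CUBIC))
print(im.mean(2)[0:30:2,8:26].astype(int))
E
```

```text
[[ 89 109 129 139 139 138 140 141 145 146 147 147 146 146 146 147 146 145]
 [ 91 109 127 137 141 140 141 140 145 147 148 149 149 148 149 149 149 147]
 [ 91 110 127 137 139 140 140 142 146 151 152 154 152 152 154 153 152 150]
 [ 93 107 127 136 140 141 140 143 147 150 153 155 154 155 154 154 155 153]
 [ 87 108 127 138 140 140 140 141 145 147 151 150 148 149 151 152 151 151]
 [ 87 101 124 135 139 139 141 141 144 143 144 145 144 145 145 145 145 147]
 [ 86 100 124 135 141 141 139 141 142 144 147 148 148 150 148 149 148 148]
 [ 89 101 124 138 140 141 139 141 145 150 151 153 152 152 153 153 152 152]
 [ 86 102 123 137 141 141 141 142 144 144 147 147 146 147 149 150 151 149]
 [ 88 101 124 138 140 141 141 141 143 146 148 148 149 149 150 150 150 150]
 [ 89  99 121 137 142 142 140 143 145 149 152 153 154 154 153 153 154 152]
 [ 88  98 119 135 141 139 139 141 147 151 156 156 156 158 157 157 155 155]
 [ 89  87 100 108 114 116 126 132 141 148 153 154 155 155 154 153 155 153]
 [113 113 113 113 115 122 132 139 141 143 147 150 150 151 150 151 150 148]
 [146 146 146 146 147 148 148 148 145 142 144 150 153 154 154 154 154 153]]
```

View pics/tB2.png

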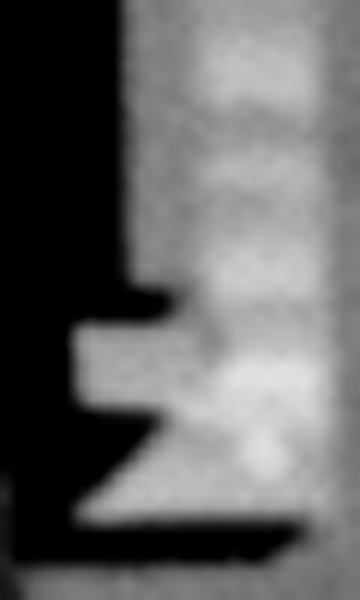

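The top view shows the board's −y end flush with the side board's outer face to within ~1 mm; the scene view gives an offset of less than ~1 mm. Now lowering onto the baseboard.

play_rows(
  rows=[
    [[0.05, 0.01, 0.05, 0, 0, 0], [0.1, 0.02, 0.1, 0, 0, 0], [0.15, 0.02, 0.15, 0, 0, 0], [0.2, 0.02, 0.18, 0, 0, 0], [0.2, 0.02, 0.2, 0, 0, 0]],
  ],
)

```text
t: 17.68
eef_pos: [0.4392, 0.0978, 0.0675]
ee_rot: [[1.0, -0.013, -0.0], [-0.013, -1.0, 0.0], [-0.0, -0.0, -1.0]]
contact_force: [-0.3, -0.4, -2.6]
gripper_width: 0.0175
```

play_rows(
  rows=[
    [[0, 0, 0.02, 0, 0, 0], [0, 0, 0.04, 0, 0, 0], [0, 0, 0.06, 0, 0, 0], [0, 0, 0.06, 0, 0, 0], [0, 0, 0.06, 0, 0, 0]],
  ],
)

```text
t: 18.3
eef_pos: [0.4393, 0.0977, 0.0672]
ee_rot: [[1.0, -0.013, -0.0], [-0.013, -1.0, -0.0], [-0.0, 0.0, -1.0]]
contact_force: [-1.5, -0.8, 5.0]
gripper_width: 0.0172
```

Standing on the baseboard (z=0.0672 as expected). Sliding forward.

play_rows(
  rows=[
    [[0.1, 0, 0, 0, 0, 0], [0.2, 0, 0, 0, 0, 0], [0.3, 0, 0, 0, 0, 0], [0.38, 0, 0, 0, 0, 0], [0.42, 0, 0, 0, 0, 0]],
  ],
)

```text
t: 18.92
eef_pos: [0.4405, 0.0978, 0.0672]
ee_rot: [[1.0, -0.013, -0.006], [-0.013, -1.0, 0.0], [-0.006, -0.0, -1.0]]
contact_force: [-9.1, -0.2, 14.5]
gripper_width: 0.0173
```

play_rows(
  rows=[
    [[0.03, 0, 0.01, 0, 0, 0], [0.06, 0, 0.01, 0, 0, 0], [0.09, 0, 0.01, 0, 0, 0], [0.12, 0, 0.01, 0, 0, 0], [0.12, 0, 0.01, 0, 0, 0]],
  ],
)

```text
t: 19.55
eef_pos: [0.4406, 0.0979, 0.0673]
ee_rot: [[1.0, -0.013, -0.008], [-0.013, -1.0, 0.0], [-0.008, -0.0, -1.0]]
contact_force: [-5.3, -0.3, 10.3]
gripper_width: 0.0176
```

Unclear whether this is stop contact or friction with the baseboard. I'll relieve the downward load and look.

play_rows(
  rows=[
    [[0, 0, -0.05, 0, 0.004, 0], [0, 0, -0.1, 0, 0.008, 0], [0, 0, -0.1, 0, 0.008, 0], [0, 0, -0.1, 0, 0.008, 0], [0, 0, -0.1, 0, 0.008, 0]],
  ],
)

```text
t: 20.18
eef_pos: [0.4407, 0.0979, 0.0682]
ee_rot: [[1.0, -0.013, 0.0], [-0.013, -1.0, 0.0], [0.0, -0.0, -1.0]]
contact_force: [0.0, -0.3, -1.5]
gripper_width: 0.017
```

```bash
python3 - <<'E'
from h import *
go(.4447,.0979,.0672,-.7)
im=camera('top');cv2.imwrite('pics/tC_raw.png',im)
g=np.clip((im[235:285,335:365].astype(float).mean(2)-90)*255/80,0,255).astype(np.uint8)
A=cv2.resize(g,None,fx=12,fy=12,interpolation=cv2.INTER_CUBIC)
s=camera('scene');cv2.imwrite('pics/sC_raw.png',s)
cv2.imwrite('pics/tC.png',A); cv2.imwrite('pics/sC.png',crop(s,310,140,100,75,8))
E
```

```text
t 20.18 p [0.4407 0.0979 0.0682] a -0.74 F [ 0.  -0.3 -1.5] w 0.017
cm [ 0.4  -0.01  0.1 ] rad [-0.0003 -0.0004 -0.0006]
```

View pics/tC.png

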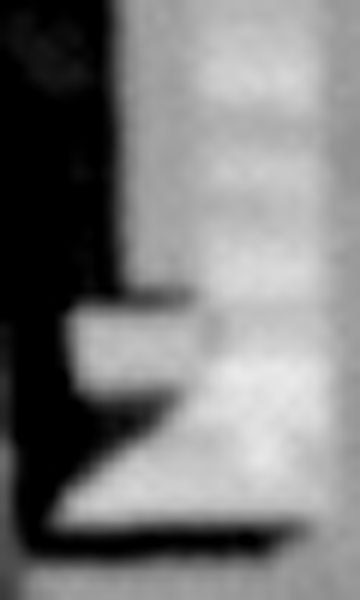

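View pics/sC.png

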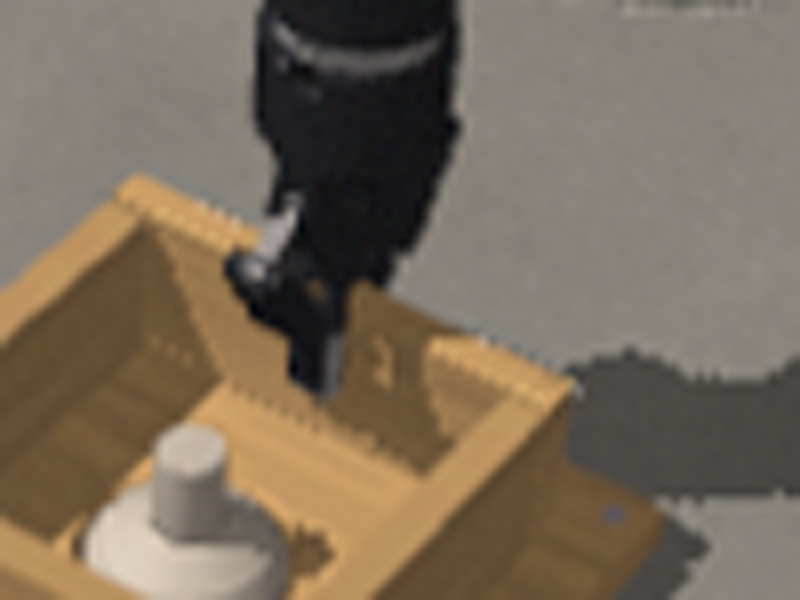

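A dark gap still shows between board and side end in the top view, so that was friction. Now free; sliding forward just off the surface.

play_rows(
  rows=[
    [[0.05, 0, 0.02, 0, 0, 0], [0.1, 0, 0.03, 0, 0, 0], [0.16, 0, 0.04, 0, 0, 0], [0.22, 0, 0.05, 0, 0, 0], [0.26, 0, 0.05, 0, 0, 0]],
  ],
)

```text
t: 20.9
eef_pos: [0.4433, 0.0978, 0.0677]
ee_rot: [[1.0, -0.013, 0.0], [-0.013, -1.0, 0.0], [0.0, -0.0, -1.0]]
contact_force: [-0.1, 0.6, -2.1]
gripper_width: 0.0177
```

play_rows(
  rows=[
    [[0.03, 0, 0, 0, 0, 0], [0.06, 0, 0, 0, 0, 0], [0.09, 0, 0, 0, 0, 0], [0.12, 0, 0, 0, 0, 0], [0.12, 0, 0, 0, 0, 0]],
  ],
)

```text
t: 21.52
eef_pos: [0.4436, 0.0978, 0.0675]
ee_rot: [[1.0, -0.013, -0.001], [-0.013, -1.0, 0.0], [-0.001, -0.0, -1.0]]
contact_force: [-3.9, -0.4, 0.7]
gripper_width: 0.0173
```

Stop contact at x≈0.4434. Backing off slightly, seating the board lightly on the baseboard, then pressing.

play_rows(
  rows=[
    [[-0.05, 0, 0, 0, 0.001, 0], [-0.06, 0, 0.02, 0, 0.001, 0], [-0.06, 0, 0.04, 0, 0.001, 0], [-0.06, 0, 0.04, 0, 0.001, 0], [-0.06, 0, 0.04, 0, 0.001, 0]],
  ],
)

```text
t: 22.15
eef_pos: [0.4435, 0.0978, 0.0673]
ee_rot: [[1.0, -0.013, 0.001], [-0.013, -1.0, 0.0], [0.001, -0.0, -1.0]]
contact_force: [-1.0, -0.7, -0.6]
gripper_width: 0.0175
```

play_rows(
  rows=[
    [[0.05, 0, 0.01, 0, 0, 0], [0.1, 0, 0.02, 0, 0, 0], [0.15, 0, 0.02, 0, 0, 0], [0.2, 0, 0.02, 0, 0, 0], [0.2, 0, 0.02, 0, 0, 0]],
  ],
)

```text
t: 22.78
eef_pos: [0.4436, 0.0977, 0.0672]
ee_rot: [[1.0, -0.013, -0.003], [-0.013, -1.0, 0.0], [-0.003, -0.0, -1.0]]
contact_force: [-8.4, -2.3, 10.4]
gripper_width: 0.0175
```

```bash
python3 - <<'E'
from h import *
go(.4447,.0979,.0672,-.7)
s=camera('scene');cv2.imwrite('pics/sD_raw.png',s)
im=camera('top');cv2.imwrite('pics/tD_raw.png',im)
g=np.clip((im[235:285,335:365].astype(float).mean(2)-90)*255/80,0,255).astype(np.uint8)
cv2.imwrite('pics/tD.png',cv2.resize(g,None,fx=12,fy=12,interpolation=cv2.INTER_CUBIC)); cv2.imwrite('pics/sD.png',crop(s,310,140,100,75,8))
q=telemetry.read_state(); print(q['contact_force'],q['moment'],q['ee_rot'][:,2])
E
```

```text
t 22.77 p [0.4436 0.0977 0.0672] a -0.73 F [-8.4 -2.3 10.4] w 0.0175
cm [ 0.11 -0.02  0.  ] rad [-0.0001  0.0026 -0.0005]
[-7.38377324 -1.22189821  9.13395858] [0.09380006 1.17756458 0.101716  ] [-2.54861162e-03  1.10715325e-04 -9.99996746e-01]
```

View pics/tD.png

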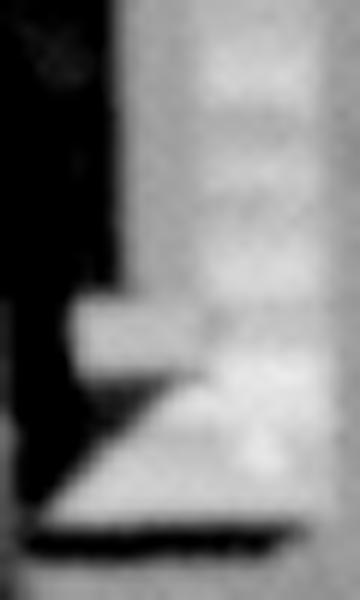

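View pics/sD.png

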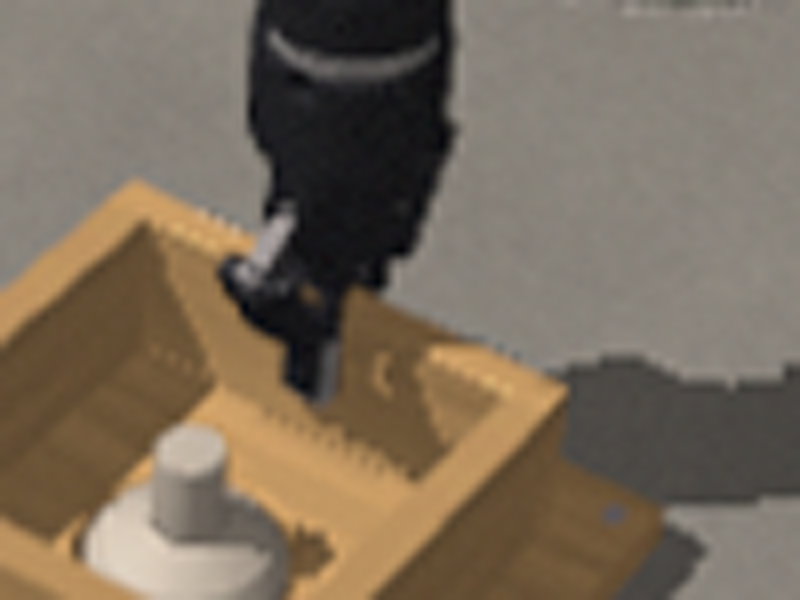

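The gap is closed and the ends look continuous in both views. The downward load (~10 N) may be taking some of the push through friction, so I'll unload z while pressing.

play_rows(
  rows=[
    [[0.05, 0, -0.02, 0, 0, 0], [0.1, 0, -0.04, 0, 0, 0], [0.15, 0, -0.06, 0, 0, 0], [0.2, 0, -0.06, 0, 0, 0], [0.2, 0, -0.06, 0, 0, 0]],
  ],
)

```text
t: 23.5
eef_pos: [0.4435, 0.0978, 0.0674]
ee_rot: [[1.0, -0.013, -0.006], [-0.013, -1.0, 0.0], [-0.006, -0.0, -1.0]]
contact_force: [-7.3, -1.3, 4.2]
gripper_width: 0.0176
```

```bash
python3 - <<'E'
from h import *
q=telemetry.read_state(); print(q['contact_force'],q['moment'],q['ee_rot'][:,2],q['eef_pos'])
E
```

```text
[-7.27357568 -1.30153108  4.22505374] [0.07597957 1.15575241 0.03458377] [-6.44070429e-03  1.80473550e-04 -9.99979242e-01] [0.44352645 0.09777373 0.06735244]
```

play_rows(
  rows=[
    [[0.06, 0, -0.01, 0, 0.004, 0], [0.12, 0, -0.02, 0, 0.008, 0], [0.18, 0, -0.02, 0, 0.012, 0], [0.22, 0, -0.02, 0, 0.014, 0], [0.22, 0, -0.02, 0, 0.014, 0]],
  ],
)

```text
t: 24.12
eef_pos: [0.4435, 0.0978, 0.0672]
ee_rot: [[1.0, -0.013, 0.003], [-0.013, -1.0, 0.0], [0.003, -0.0, -1.0]]
contact_force: [-8.1, -0.7, 6.8]
gripper_width: 0.0171
```

```bash
python3 - <<'E'
from h import *
q=telemetry.read_state(); print(q['contact_force'],q['moment'],q['ee_rot'][:,2],q['eef_pos'])
E
```

```text
[-8.1308901  -0.69887633  6.78928939] [ 0.10295263  1.87516985 -0.01415522] [ 3.38193726e-03  1.35983735e-04 -9.99994272e-01] [0.44347055 0.09777513 0.06721878]
```

play_rows(
  rows=[
    [[0.1, 0, -0.03, 0, 0, 0], [0.18, 0, -0.05, 0, 0.002, 0], [0.24, 0, -0.07, 0, 0.003, 0], [0.28, 0, -0.07, 0, 0.003, 0], [0.28, 0, -0.07, 0, 0.003, 0]],
  ],
)

```text
t: 24.75
eef_pos: [0.4436, 0.0978, 0.0672]
ee_rot: [[1.0, -0.012, 0.001], [-0.012, -1.0, 0.0], [0.001, -0.0, -1.0]]
contact_force: [-8.2, -0.7, 4.6]
gripper_width: 0.0173
```

```bash
python3 - <<'E'
from h import *
q=telemetry.read_state(); print(q['contact_force'],q['moment'],q['ee_rot'][:,2],q['eef_pos'])
E
```

```text
[-8.23387744 -0.72371378  4.55386598] [0.11143059 1.9125587  0.07914556] [ 1.22032474e-03  1.91032232e-04 -9.99999237e-01] [0.44355421 0.09776155 0.06723088]
```

play_rows(
  rows=[
    [[0.2, 0, -0.06, 0, 0.003, 0], [0.28, 0, -0.08, 0, 0.004, 0], [0.34, 0, -0.1, 0, 0.004, 0], [0.38, 0, -0.11, 0, 0.004, 0], [0.38, 0, -0.11, 0, 0.004, 0]],
  ],
)

```text
t: 25.38
eef_pos: [0.4435, 0.0978, 0.0672]
ee_rot: [[1.0, -0.012, -0.002], [-0.012, -1.0, 0.0], [-0.002, -0.0, -1.0]]
contact_force: [-10.4, -0.4, 2.1]
gripper_width: 0.0172
```

```bash
python3 - <<'E'
from h import *
q=telemetry.read_state(); print(q['contact_force'],q['moment'],q['ee_rot'][:,2],q['eef_pos'])
E
```

```text
[-10.39510273  -0.43742105   2.05240201] [0.11566242 1.84263624 0.04409686] [-1.88404168e-03  2.61807976e-04 -9.99998191e-01] [0.44354847 0.09776479 0.06722244]
```

A 10.4 N push with a light downward load. Taking final pictures, which also lets it settle.

```bash
python3 - <<'E'
from h import *
for i in range(4):
    s=camera('scene'); q=telemetry.read_state(); print(round(q['t'],2),q['contact_force'].round(2),q['ee_rot'][:,2].round(4),q['eef_pos'].round(4),round(q['gripper_width'],4))
im=camera('top')
cv2.imwrite('pics/tE_raw.png',im); cv2.imwrite('pics/sE_raw.png',s)
cv2.imwrite('pics/sE.png',crop(s,310,140,100,75,8)); cv2.imwrite('pics/sE2.png',s)
cv2.imwrite('pics/tE.png',crop(im,255,200,120,90,6))
E
```

```text
25.43 [-10.4    0.19   2.09] [-1.8e-03  3.0e-04 -1.0e+00] [0.4436 0.0978 0.0672] 0.0175
25.48 [-10.25  -0.24   3.89] [-1.8e-03  3.0e-04 -1.0e+00] [0.4436 0.0978 0.0672] 0.0174
25.52 [-11.1   -0.88   2.64] [-1.8e-03  3.0e-04 -1.0e+00] [0.4436 0.0978 0.0672] 0.0172
25.57 [-11.16  -0.07   3.71] [-1.8e-03  3.0e-04 -1.0e+00] [0.4436 0.0978 0.0672] 0.0174
```

View pics/sE.png

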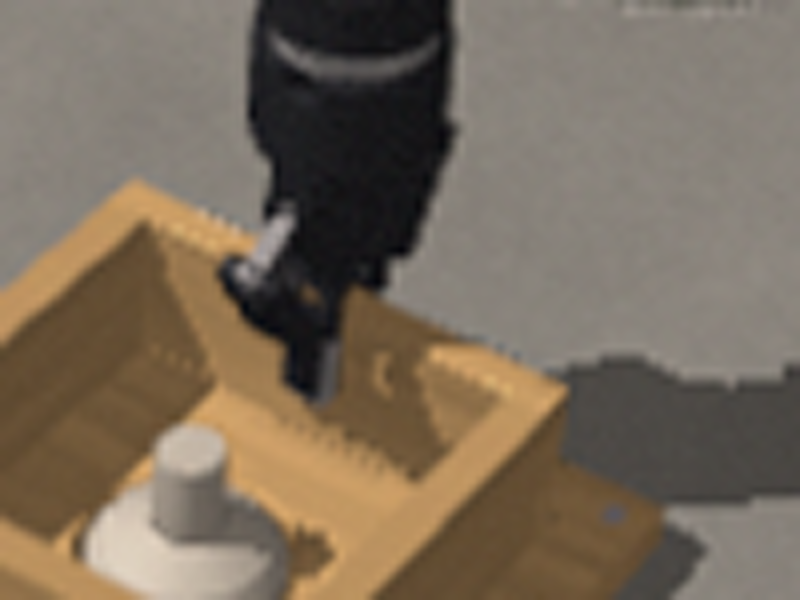

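View pics/tE.png

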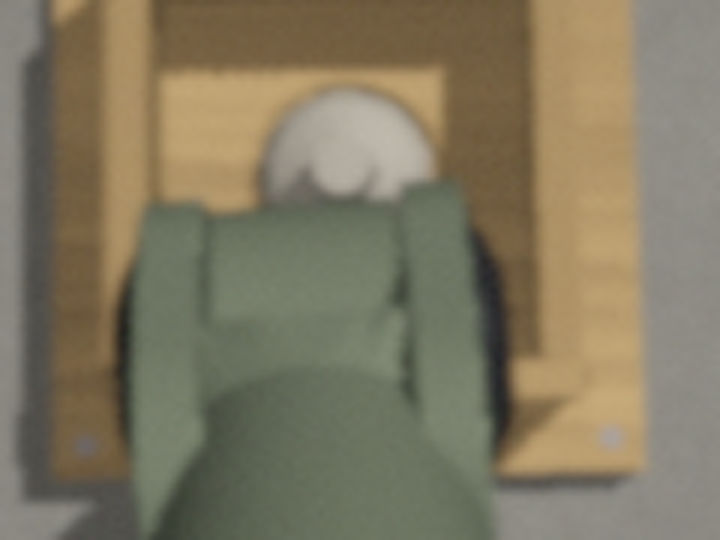

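View pics/sE2.png

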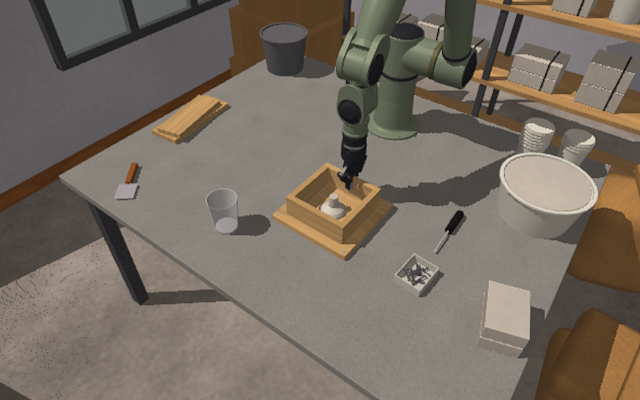

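```bash
python3 - <<'E'
from h import *
im=cv2.imread('pics/tE_raw.png').astype(float).mean(2)
f=lambda x,lo,hi:cv2.resize(np.clip((im[235:285,x:x+30]-lo)*255/(hi-lo),0,255).astype(np.uint8),None,fx=12,fy=12,interpolation=cv2.INTER_CUBIC)
cv2.imwrite('pics/tF.png',np.hstack([f(258,50,150),f(335,90,170)]))
E
```

```text
(no output)
```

View pics/tF.png

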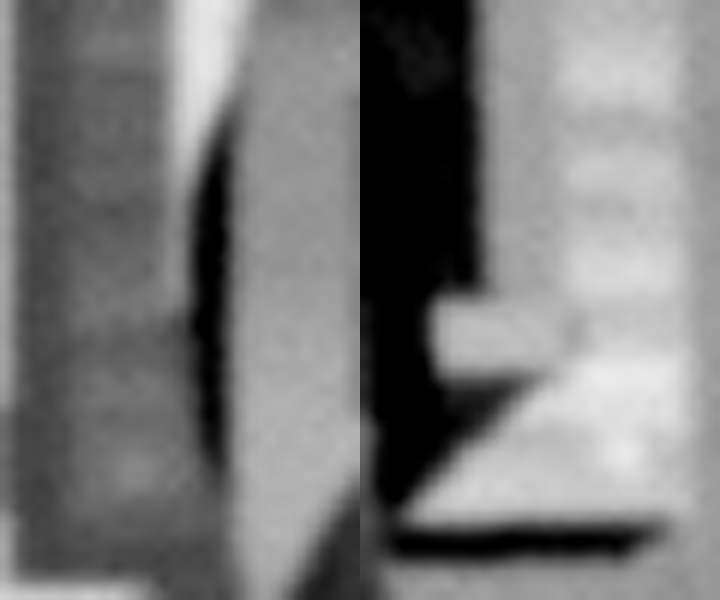

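```bash
python3 - <<'E'
from h import *
t=cv2.imread('pics/tE_raw.png'); t0=cv2.imread('pics/top0.png')
print(t[250:272,266:280].mean(2).astype(int))
print("initial");print(t0[250:272,266:280].mean(2).astype(int))
s=cv2.imread('pics/sE_raw.png')
cv2.imwrite('pics/zE.png',np.hstack([crop(s,315,150,28,36,14),crop(s,365,175,28,36,14)]))
# predicted pixel of flush +y end top corners & -y
c=np.deg2rad(-.7);O=np.array([.5387,.0971]);R=np.array([[np.cos(c),-np.sin(c)],[np.sin(c),np.cos(c)]])
for p in([-.085,.103],[-.103,.103],[-.085,-.103],[-.103,-.103]):
    X=np.r_[O+R@np.array(p),.088]; print(p,proj('top',X).round(2),proj('scene',X).round(2))
E
```

```text
[[ 88  89  89  90  90  95 107 104  81  52  56  85 101 106]
 [ 86  87  86  85  88  94 103  96  70  43  54  83 100 106]
 [ 83  81  84  85  86  91 102  91  66  40  54  84 100 108]
 [ 85  84  84  86  88  94 101  92  62  39  58  87 102 107]
 [ 87  86  86  87  88  96 100  89  63  37  52  86 104 107]
 [ 88  89  88  90  91  96 102  90  58  34  52  85 101 109]
 [ 89  89  91  91  92  98 104  90  57  40  58  85 102 106]
 [ 91  91  92  91  90  99 104  89  58  37  56  89 102 108]
 [ 94  92  91  92  95 100 105  91  60  40  60  87 102 109]
 [ 92  94  94  96  97  99 101  90  63  43  61  91 106 110]
 [ 94  96  95  96  95  99  96  84  60  43  62  92 107 112]
 [ 94  92  92  95  92  91  85  75  52  42  65  91 109 112]
 [ 92  89  89  90  88  87  79  72  51  45  68  95 111 113]
 [ 89  87  86  87  88  83  82  73  60  48  67  95 110 112]
 [ 87  86  88  87  87  87  83  76  62  51  62  95 110 115]
 [ 90  89  89  90  89  87  84  76  61  51  66  96 111 114]
 [ 95  92  90  95  94  92  88  78  62  48  66  93 111 117]
 [ 94  95  95  93  96  94  90  83  67  51  68  97 111 117]
 [ 94  94  94  95  95  93  92  83  70 
[... 1015 characters left out ...]
  87  92 106 119]
 [ 84  83  84  86  86  85  84  86  85  87  94 107 124 136]
 [ 85  86  89  88  87  88  90  92  92  97 111 128 140 144]
 [ 91  91  88  91  92  92  92  99 108 117 133 143 148 151]
 [ 92  93  92  94  95  95 100 114 129 139 145 150 151 151]
 [ 92  91  89  91  94  98 111 128 140 146 148 149 148 150]
 [ 88  88  89  90  97 109 124 137 144 145 146 147 147 148]
 [ 89  90  91  97 110 127 139 143 148 148 147 148 148 147]
 [ 90  93  99 113 128 142 146 147 150 148 150 149 151 150]]
[-0.085, 0.103] [[272.   260.15]] [[377.45 191.7 ]]
[-0.103, 0.103] [[271.97 267.18]] [[380.57 188.5 ]]
[-0.085, -0.103] [[351.53 258.95]] [[322.5  164.99]]
[-0.103, -0.103] [[351.72 265.98]] [[325.83 162.17]]
```

View pics/zE.png

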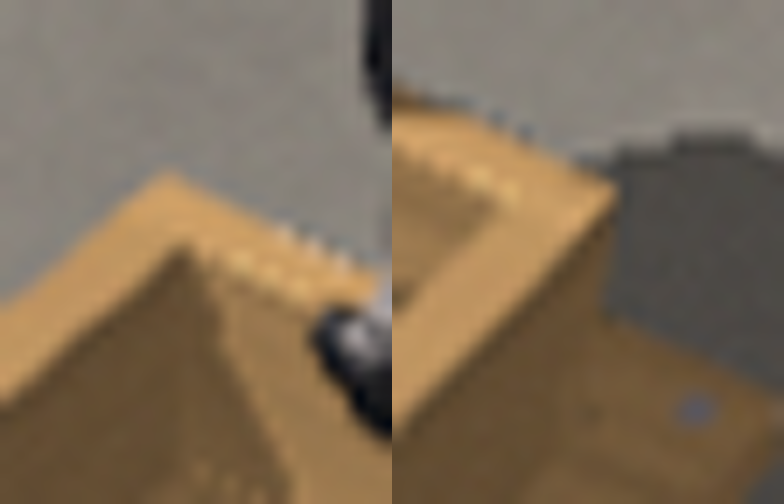

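```bash
python3 - <<'E'
from h import *
s=cv2.imread('pics/sE_raw.png').astype(float); s0=cv2.imread('pics/sA_raw.png').astype(float)
rb=s[...,2]-s[...,0]; g=s.mean(2)
c=np.deg2rad(-.7);O=np.array([.5387,.0971]);R=np.array([[np.cos(c),-np.sin(c)],[np.sin(c),np.cos(c)]])
def pl(y,x): return proj('scene',np.r_[O+R@np.array([x,y]),.088])[0]
# sample across the outer edge line along box y at each box x, image z=.088 plane: profile in mm
def prof(sign,ch,x):
    d=np.arange(-14,14.1,.5); P_=np.array([pl(sign*(.103+k/1000),x) for k in d]).astype(np.float32)
    v=cv2.remap(ch.astype(np.float32),P_[:,0].reshape(1,-1),P_[:,1].reshape(1,-1),cv2.INTER_CUBIC)[0]; return d,v
for sign,ch,nm in((-1,rb,"-y rb"),(1,g,"+y grey")):
    print(nm)
    for x in np.arange(-.106,-.03,.004):
        d,v=prof(sign,ch,x); a=np.median(v[:12]);b=np.median(v[-12:]) ; m=(a+b)/2
        i=[k for k in range(len(v)-1) if (v[k]-m)*(v[k+1]-m)<=0]
        print(round(x*1000), [round(d[k]+.5*(v[k]-m)/(v[k]-v[k+1]+1e-9),1) for k in i], int(a),int(b))
E
```

```text
-y rb
-106 [np.float64(1.1)] 41 13
-102 [np.float64(0.0)] 88 12
-98 [np.float64(-0.2)] 105 13
-94 [np.float64(0.1)] 101 13
-90 [np.float64(0.5)] 98 12
-86 [np.float64(0.1)] 96 12
-82 [np.float64(-0.1)] 94 12
-78 [np.float64(0.3)] 94 11
-74 [np.float64(0.0)] 94 12
-70 [np.float64(-0.3)] 94 13
-66 [np.float64(-0.5)] 94 12
-62 [np.float64(-0.6)] 95 14
-58 [np.float64(-0.6)] 94 13
-54 [np.float64(-0.8)] 94 13
-50 [np.float64(-0.1)] 94 13
-46 [np.float64(0.4)] 94 14
-42 [np.float64(0.2)] 94 14
-38 [np.float64(-0.1)] 94 13
-34 [np.float64(-0.4)] 94 13
+y grey
-106 [np.float64(-2.2)] 106 72
-102 [np.float64(-0.5)] 132 73
-98 [np.float64(-0.3)] 145 74
-94 [np.float64(-0.3)] 152 74
-90 [np.float64(-0.0)] 152 72
-86 [np.float64(0.0)] 148 72
-82 [np.float64(0.0)] 144 75
-78 [np.float64(0.1)] 146 75
-74 [np.float64(0.2)] 146 77
-70 [np.float64(0.6)] 145 77
-66 [np.float64(0.5)] 145 76
-62 [np.float64(0.6)] 145 75
-58 [np.float64(0.6)] 144 76
-54 [np.float64(0.4)] 144 75
-50 [np.float64(0.4)] 144 75
-46 [np.float64(0.7)] 143 74
-42 [np.float64(0.5)] 145 75
-38 [np.float64(0.4)] 147 74
-34 [np.float64(0.3)] 146 74
```

The subpixel edge profiles in the scene view put both board ends within about 0.5 mm of the side boards' outer faces. The push reads 10–11 N and is steady, so I'm handing in.

```bash
python3 - <<'E'
from h import *
q=telemetry.read_state(); print(q['t'],q['contact_force'].round(2)); env.close_job()
q=telemetry.read_state(); print(q['t'],q['contact_force'].round(2),q['eef_pos'].round(4))
E
```

```text
25.625 [-10.94   0.13   3.13]
the job is handed in; nothing more can be done
the job is handed in; nothing more can be done
```

The lid is in the recess and the front board is closed against the side boards, still gripped and pressed. I handed the job in at 25.6 s.

- **Lid:** I took it by the knob and set it knob-up in the recess. It touched the recess floor within 0.1 mm of the expected height. I eased off the push before opening the jaws, and later pictures show it sitting upright.
- **Front board:** It stands on the baseboard. In the scene view its ends measure within about 0.5–0.7 mm of the side boards' outer faces. The tool is tilted less than 0.2°.
- **Push:** The last readings were 10.3–11.2 N toward the box, with about 2–4 N downward. That is the wrist force. Friction with the baseboard could be taking up to about 3–4 N of it, so the side-board ends may be getting somewhat less.
- **First slide:** The board stuck on the baseboard about 3 mm short of the stop, so I raised it about 1 mm, moved it forward and set it down again.
- **Checks that disagreed:**
  - The top view suggested the board sits 1–2 mm toward −y. Its +y end was hidden there by the arm, so I trusted the scene view.
  - The board met the stop about 1 mm short of where the pictures predicted, which is within calibration error.
- **Bystanders:** The cup, screwdriver and screw tray were not touched and look unmoved in the final picture.

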